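Load the parasol hubs into the slotting machine by size

TASK

Lift the clear guard of the hub slotting machine and stand the four wooden parasol hubs upright on its row of pads, one centred on each pad, in order of size: the smallest on the red pad at one end, growing pad by pad to the largest at the other end. Then, with all four in place, lower the guard fully down again.

Things in the scene. Friction and masses are not known exactly. Their poses are not given: they have to be found in the camera images.
- hub_31: the smallest of four loose turned parasol hubs, pale wood: a round solid 40 mm tall, standing upright; the notched head (dark radial slots) is 31 mm in diameter and takes the upper 55 % of the height, the foot below is 24 mm in diameter. Origin: centre of the underside, z up along its axis.
- hub_40: the second smallest of four loose turned parasol hubs, pale wood: a round solid 50 mm tall, standing upright; the notched head (dark radial slots) is 40 mm in diameter and takes the upper 55 % of the height, the foot below is 31 mm in diameter. Origin: centre of the underside, z up along its axis.
- hub_49: the second largest of four loose turned parasol hubs, pale wood: a round solid 60 mm tall, standing upright; the notched head (dark radial slots) is 49 mm in diameter and takes the upper 55 % of the height, the foot below is 38 mm in diameter. Origin: centre of the underside, z up along its axis.
- hub_58: the largest of four loose turned parasol hubs, pale wood: a round solid 70 mm tall, standing upright; the notched head (dark radial slots) is 58 mm in diameter and takes the upper 55 % of the height, the foot below is 45 mm in diameter. Origin: centre of the underside, z up along its axis.
- pad_red: the red round flat pad, 62 mm in diameter, 3 mm thick, fixed on the 12 mm high steel bed of the slotting machine, so that its top is 15 mm above the table. Four pads stand in one straight row, 74 mm from centre to centre. Origin: centre of its underside, 12 mm above the table; x points square to the row, away from the robot towards the machine and hinge, y along the row. It is always at one end of the row, at the left in some starts, at the right in others.
- pad_a: white round flat pad, 62 mm in diameter, 3 mm thick, fixed on the 12 mm high steel bed of the slotting machine, so that its top is 15 mm above the table. Four pads stand in one straight row, 74 mm from centre to centre. Origin: centre of its underside, 12 mm above the table; x points square to the row, away from the robot towards the machine and hinge, y along the row. One of the two inner pads; it may be either of them.
- pad_b: white round flat pad, 62 mm in diameter, 3 mm thick, fixed on the 12 mm high steel bed of the slotting machine, so that its top is 15 mm above the table. Four pads stand in one straight row, 74 mm from centre to centre. Origin: centre of its underside, 12 mm above the table; x points square to the row, away from the robot towards the machine and hinge, y along the row. The other inner pad.
- pad_c: white round flat pad, 62 mm in diameter, 3 mm thick, fixed on the 12 mm high steel bed of the slotting machine, so that its top is 15 mm above the table. Four pads stand in one straight row, 74 mm from centre to centre. Origin: centre of its underside, 12 mm above the table; x points square to the row, away from the robot towards the machine and hinge, y along the row. At the end of the row opposite the red one.
- guard (a joint): angle (rad) of the flat clear guard with a yellow frame: 0 fully down (level, over the pads), 1.57 upright, stop at 1.9. Its hinge line is level, parallel to the row, 75 mm beyond the pad centres on the side away from the robot and 100 mm above the table. The panel is 296 mm wide and reaches 110 mm from the hinge; down, it is 96 mm above the table and clears all the hubs on their pads. A stiff hinge holds it wherever it is left; it takes about 4 N at the handle to lift.
- guard_handle (a point): middle of the guard's yellow handle: a round bar 12 mm thick, 120 mm long, parallel to the row, 150 mm from the hinge line in the plane of the panel, 34 mm of open gap between it and the panel's free edge, at the middle of the row. Guard down, it points to the robot, 100 mm above the table; guard upright, it is on top, 250 mm above the table. Its x axis points from the bar to the hinge, its y along the bar.
Not all that is in view belongs to the job. What is shaped like the hub_49 but pink or purple is not meant.

How it is judged (in metres and radians):
On the way, in this order (a step that is already met when the one before it is completed fails the run):
1. the guard is lifted (past 1.2 rad) (value of joint guard above 1.2 rad), for 0.2 s.
2. all four hubs stand on their pads in order of size, released, with the guard still up (horizontal distance between hub_31 and pad_red below 0.012 m and horizontal distance between hub_58 and pad_c below 0.012 m and ((horizontal distance between pad_red and pad_a below 0.1 m and horizontal distance between hub_40 and pad_a below 0.012 m and horizontal distance between hub_49 and pad_b below 0.012 m) or (horizontal distance between pad_red and pad_b below 0.1 m and horizontal distance between hub_40 and pad_b below 0.012 m and horizontal distance between hub_49 and pad_a below 0.012 m)) and height (world z) of hub_31 between 0.011 and 0.02 m and angle between each of hub_31, hub_40, hub_49, hub_58's own z axis and vertical below 0.12 rad and height (world z) of hub_40 between 0.011 and 0.02 m and height (world z) of hub_49 between 0.011 and 0.02 m and height (world z) of hub_58 between 0.011 and 0.02 m and linear speed of each of hub_31, hub_40, hub_49, hub_58 below 0.02 m/s and contact force between the fingers and hub_31 below 0.1 N and contact force between the fingers and hub_40 below 0.1 N and contact force between the fingers and hub_49 below 0.1 N and contact force between the fingers and hub_58 below 0.1 N and value of joint guard above 0.8 rad), for 0.2 s.
At the end, for the whole second after the job is handed in: Each hub stands upright (within 0.12 rad) on its own pad, its centre within 12 mm of the pad's centre: smallest on the red pad, then growing in order along the row to the largest at the other end; all released and at rest, and the guard down (below 0.1 rad) and still (horizontal distance between hub_31 and pad_red below 0.012 m and horizontal distance between hub_58 and pad_c below 0.012 m and ((horizontal distance between pad_red and pad_a below 0.1 m and horizontal distance between hub_40 and pad_a below 0.012 m and horizontal distance between hub_49 and pad_b below 0.012 m) or (horizontal distance between pad_red and pad_b below 0.1 m and horizontal distance between hub_40 and pad_b below 0.012 m and horizontal distance between hub_49 and pad_a below 0.012 m)) and height (world z) of hub_31 between 0.011 and 0.02 m and angle between each of hub_31, hub_40, hub_49, hub_58's own z axis and vertical below 0.12 rad and height (world z) of hub_40 between 0.011 and 0.02 m and height (world z) of hub_49 between 0.011 and 0.02 m and height (world z) of hub_58 between 0.011 and 0.02 m and linear speed of each of hub_31, hub_40, hub_49, hub_58 below 0.02 m/s and contact force between the fingers and hub_31 below 0.1 N and contact force between the fingers and hub_40 below 0.1 N and contact force between the fingers and hub_49 below 0.1 N and contact force between the fingers and hub_58 below 0.1 N and value of joint guard below 0.1 rad and velocity of joint guard between -0.05 and 0.05 rad/s); the robot touches nothing.
It also fails if it takes over 120 s, if anything falls off the work surface, if the arm or the gripper's body presses on something with over 40 N, if the wrist force passes 120 N, or if a joint passes its speed limit or range.

ROBOT

A 6-joint arm with a two-finger parallel gripper is mounted at the origin on the work surface. World frame = base frame: x ahead of the robot, y to its left, z up, the work surface at z = 0. Lengths are in m, angles in degrees, forces in N, time in s.
With the tool pointing down it reaches from about 0.275 to 0.725 m from the base axis. Payload 5.6 kg.
Tool frame: the origin (TCP) lies at the very end of the fingers, on their centre line; the grasp point (between the pads) lies 19 mm behind it; z points along the fingers, y is the direction in which the jaws open and shut (so a half turn about z gives the same grasp; the last joint's range is limited). The gripper opens to 85 mm and grips with 20 to 120 N. Pads are 22 mm wide; open, the fingers measure 114 mm over their backs; the gripper's body (76 mm by 85 mm) begins 54 mm behind the grasp point. The pads swing forward as they close: fully open they stand 13 mm farther back than shut.
Start: joints at [-56.631, 14.616, 6.199, 0, -81.583, -16.306], TCP at [0.161, -0.526, 0.201] pointing down, gripper open.
Joint ranges: [-168.99, 168.99], [-69.2, 112.95], [-62.41, 85.93], [-164.36, 98.24], [-168.68, -3.75], [-174.98, 174.98]. Speed limits (degrees/s): [147.25, 147.25, 180, 180, 180, 180].

INTERFACE

Orientations are given as [roll, pitch, yaw] about the fixed x, y, z axes, in that order (R = Rz(yaw) Ry(pitch) Rx(roll)).
In Python, from cell import robot, viewer gives the robot as it stands.
- The arm moves only by the tool play_rows, never from a script. Its argument "series" is one flat list of numbers, 4 for each row, row after row: the shift along the world's x, y, z as a fraction of full scale, then the turn about the world's z as a fraction of full scale. A call has 1 to 8 rows; each row shifts and turns the commanded pose from where the row before left it; what a row does not reach is not made up. Full scale, the value 1, is 0.03 m for a shift and 0.12 rad for a turn. A row lasts 1/10 s, in which the tool goes at most 50 mm and 8.59 degrees, less where a joint would pass 70% of its speed; a pose out of reach is approached as far as the arm can. A call with a number of a shift or a turn outside -1 to 1 is refused whole. A call with a gripper value outside its range is refused whole. "hand" is the opening, from 0 (shut) to 1 (fully open), set as the call begins (left out, the last holds). The fingers move at their own pace and stop on an object; "force" is the grip in N (left out, the last holds). Time passes only in rows, so rows that do not move let the fingers close. It gives the time, the measured TCP pose, the force and the opening at its end, in the units of the state.
- robot.state(): the state, without advancing time (a new reading comes with each control period).
- viewer.get_image(name): name is "scene" or "top"; returns a dict with "color" (400x640x3 uint8, red, green, blue), "fx", "fy", "cx", "cy" (pixels), "R" (3x3) and "t" (3): a world point X has camera coordinates R X + t. Camera axes: x right, y down, z forward; pixel columns grow to the right and rows downward; lengths in m; the calibration is good to about 2 mm. A picture is of the moment at which its call begins. There is no depth.
- robot.close_job(): hands the job in, once; it reports no verdict.
The state is a dict: "clock": time; "joint_pos": joint angles; "joint_velocities": joint speeds; "joint_torque": joint torques, N m; "tcp_pos": TCP position; "tool_rot": TCP orientation; "wrist_force": force on the tool from outside, world axes, zero at the start; "wrist_torque": the same for the moment, N m; "grip_width": opening from 0.0 (shut) to 1.0 (fully open).
Only numpy, scipy, OpenCV 4.12 (cv2) and the standard library are available. Lean on these libraries where they do the work, as an engineer would, in place of code of your own. Each camera call takes 0.05 s, during which the arm holds its last target.

## Working session

There is one attempt and no reset: what is moved stays moved. The work goes in short steps, Python scripts to look and compute and a tool call to move; the robot and the scene stay as the last step left them, time stands still between calls to the robot, and variables do not carry over. Pictures are saved under pics/ and viewed, and the job is handed in when it is done.

Besides the shell and the picture viewer there is one more tool, called as name(argument=value, ...), one argument or row to a line, values as JSON. play_rows: Moves the arm, as the interface text tells. Its arguments: {"type":"object","properties":{"series":{"type":"array","items":{"type":"number"}},"hand":{"type":"number"},"force":{"type":"number"}},"required":["series"]}

```bash
ls; mkdir -p pics; python3 - <<'E'
from cell import robot, viewer
import cv2
print(robot.state())
for n in ("scene","top"):
    d=viewer.get_image(n)
    cv2.imwrite(f"pics/{n}0.png",d["color"][:,:,::-1])
    print(n,d["fx"],d["fy"],d["cx"],d["cy"],d["R"],d["t"])
E
```

```text
pics
{'clock': 0.0, 'joint_pos': array([-5.66333531e+01,  1.46511437e+01,  6.12914717e+00, -2.61314130e-02,
       -8.15824877e+01, -1.63071293e+01]), 'joint_velocities': array([ 0.03115934, -0.06202836, -0.02267672, -0.02954161,  0.02338334,
        0.01905447]), 'joint_torque': array([-1.27486968e-03, -3.86626160e+01,  2.37943089e+01,  5.36525220e+00,
       -6.07432201e-03, -5.64501295e-05]), 'tcp_pos': array([ 0.16123821, -0.52524876,  0.20020567]), 'tool_rot': array([ 1.79892462e+02, -4.53471515e-03, -1.62944327e+02]), 'wrist_force': array([-0.0218189 , -0.02359126, -0.39644112]), 'wrist_torque': array([-0.00953726,  0.03174832,  0.01651687]), 'grip_width': 0.9989301364865828}
scene 372.8461949597446 372.8461949597446 312.9628713403347 201.41899951597193 [[ 0.32230627  0.94663431  0.00146548]
 [ 0.77571536 -0.26322453 -0.5735665 ]
 [-0.54257198  0.18600087 -0.81915769]] [-0.15565403 -0.31992786  1.23422792]
top 371.19537371305154 371.19537371305154 315.33449888265125 199.5698766149267 [[ 0.10547624 -0.99440863  0.00512301]
 [-0.96844225 -0.10388917 -0.22655385]
 [ 0.22581933  0.01893471 -0.97398517]] [-0.02833004  0.51026573  0.93157068]
```

View pics/scene0.png

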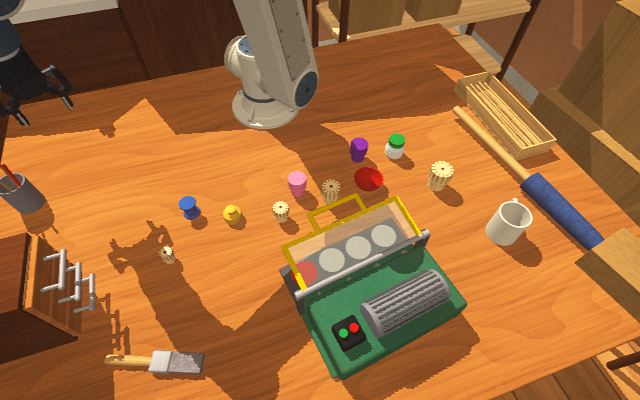

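View pics/top0.png

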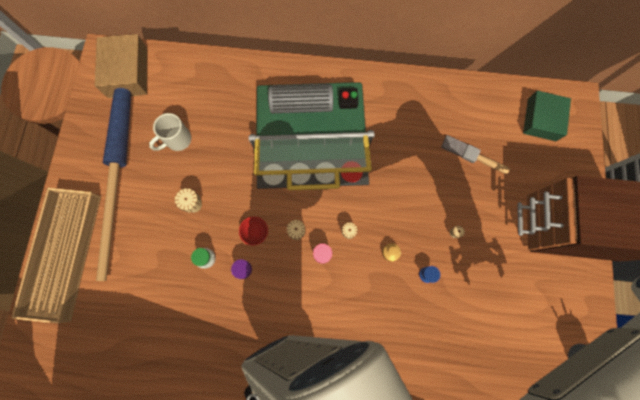

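The scene view shows the four pale hubs near (441,175), (331,188), (281,210) and (168,255). The red pad is at (306,270), at the robot's right end of the row. I'll zoom in to measure.

```bash
python3 - <<'E'
import cv2
s=cv2.imread("pics/scene0.png");t=cv2.imread("pics/top0.png")
cv2.imwrite("pics/sz.png",cv2.resize(s[130:310,270:470],None,fx=4,fy=4,interpolation=cv2.INTER_CUBIC)[:600])
cv2.imwrite("pics/sz2.png",cv2.resize(s[190:300,130:330],None,fx=4,fy=4,interpolation=cv2.INTER_CUBIC))
cv2.imwrite("pics/tz.png",cv2.resize(t[120:270,160:360],None,fx=4,fy=4,interpolation=cv2.INTER_CUBIC))
cv2.imwrite("pics/tz2.png",cv2.resize(t[120:270,320:520],None,fx=4,fy=4,interpolation=cv2.INTER_CUBIC))
E
```

```text
(no output)
```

View pics/tz.png

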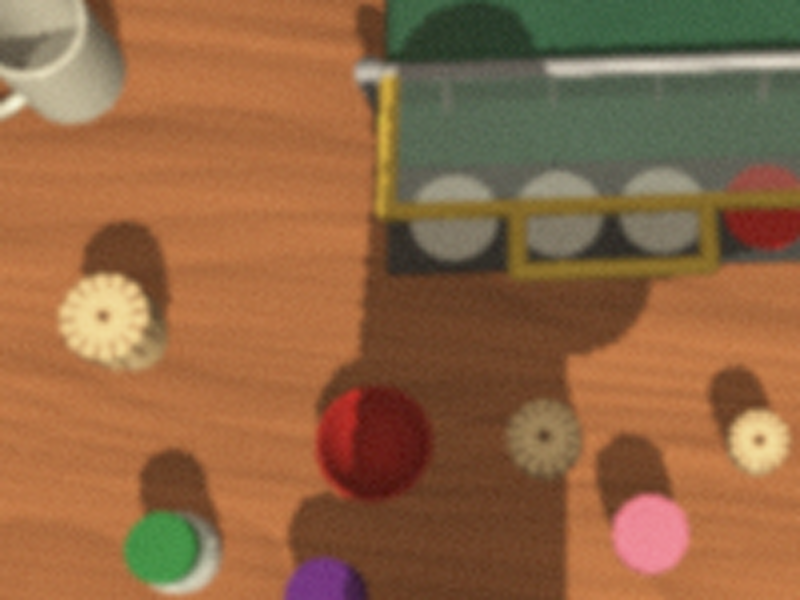

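View pics/tz2.png

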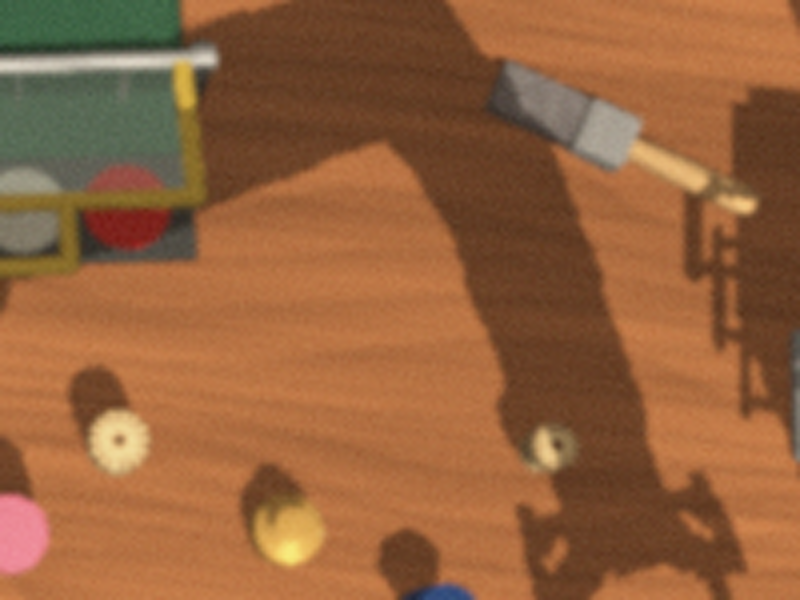

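View pics/sz.png

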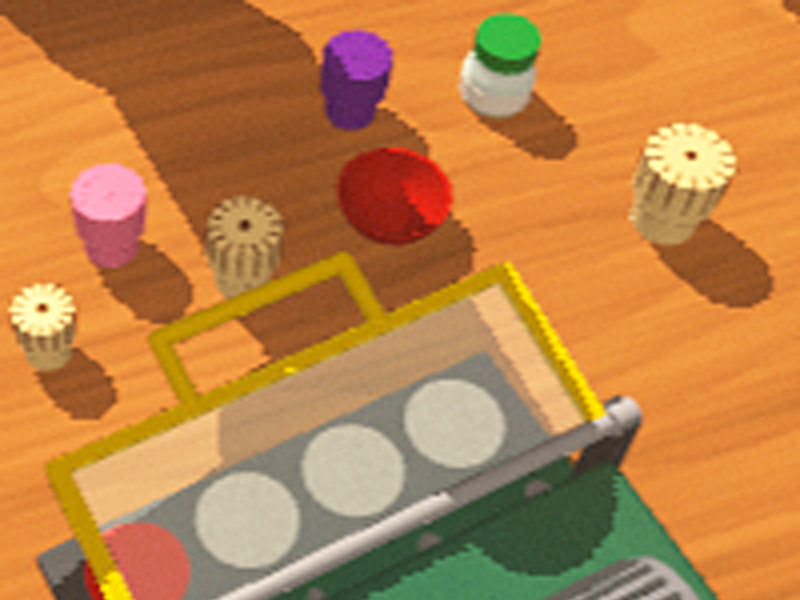

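View pics/sz2.png

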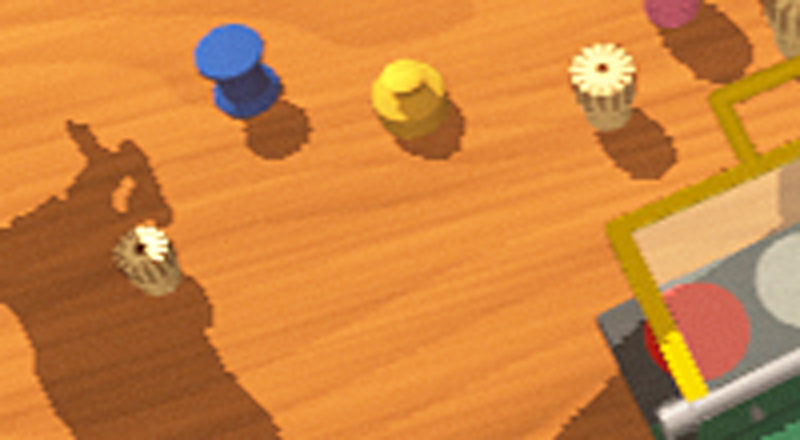

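```bash
cat > h.py <<'E'
import numpy as np, cv2
C={"scene":(372.846,312.963,201.419,np.array([[ 0.32230627,0.94663431,0.00146548],[0.77571536,-0.26322453,-0.5735665],[-0.54257198,0.18600087,-0.81915769]]),np.array([-0.15565403,-0.31992786,1.23422792])),
"top":(371.195,315.334,199.570,np.array([[0.10547624,-0.99440863,0.00512301],[-0.96844225,-0.10388917,-0.22655385],[0.22581933,0.01893471,-0.97398517]]),np.array([-0.02833004,0.51026573,0.93157068]))}
def back(n,u,v,z):
    f,cx,cy,R,t=C[n]
    d=R.T@np.array([(u-cx)/f,(v-cy)/f,1.]); o=-R.T@t
    return (o+d*(z-o[2])/d[2])
def proj(n,X):
    f,cx,cy,R,t=C[n]; p=R@np.array(X)+t
    return f*p[0]/p[2]+cx,f*p[1]/p[2]+cy
def zb(n,off,uv,z): return back(n,uv[0]/4+off[0]-.375,uv[1]/4+off[1]-.375,z)
E
python3 - <<'E'
from h import *
np.set_printoptions(precision=4,suppress=True)
A=(160,120);B=(320,120);S=(270,130);T=(130,190)
for n,h,a,ta,b,sb in [("58",.07,A,(103,316),S,(691,156)),("49",.06,A,(544,436),S,(245,225)),("40",.05,B,(119,440),T,(602,68)),("31",.04,B,(552,447),T,(142,247)),
 ("pc",.015,A,(455,218),S,(456,423)),("pb",.015,A,(559,213),S,(353,470)),("pa",.015,A,(662,211),S,(247,520)),("red",.015,A,(767,208),S,(140,570)),("handleL",.1,A,(516,272),S,(345,258)),("handleR",.1,A,(712,266),S,(157,340))]:
    p=zb("top",a,ta,h);q=zb("scene",b,sb,h);print(n,p,q,(p+q)[:2]/2)
E
```

```text
58 [0.4738 0.3662 0.07  ] [0.4759 0.364  0.07  ] [0.4748 0.3651]
49 [0.427  0.0689 0.06  ] [0.4279 0.0677 0.06  ] [0.4274 0.0683]
40 [ 0.4409 -0.0719  0.05  ] [ 0.4414 -0.0734  0.05  ] [ 0.4412 -0.0727]
31 [ 0.4685 -0.3608  0.04  ] [ 0.4703 -0.3638  0.04  ] [ 0.4694 -0.3623]
pc [0.5814 0.1527 0.015 ] [0.5847 0.1521 0.015 ] [0.583  0.1524]
pb [0.593 0.08  0.015] [0.5945 0.0783 0.015 ] [0.5937 0.0791]
pa [0.6022 0.0075 0.015 ] [0.6052 0.005  0.015 ] [0.6037 0.0063]
red [ 0.6124 -0.0664  0.015 ] [ 0.6153 -0.0658  0.015 ] [ 0.6139 -0.0661]
handleL [0.5248 0.0968 0.1   ] [0.4989 0.1039 0.1   ] [0.5119 0.1004]
handleR [ 0.5423 -0.0282  0.1   ] [ 0.5184 -0.0223  0.1   ] [ 0.5303 -0.0252]
```

```bash
python3 - <<'E'
from h import *
np.set_printoptions(precision=4,suppress=True)
ex=np.array([.990,.139,0]);ey=np.array([-.139,.990,0]);c=np.array([.5986,.0429,0])
hinge=c+.075*ex+np.array([0,0,.1])
for ang in (0,.1):
  for s in (-60,60):
    X=hinge-.15*ex*np.cos(ang)+np.array([0,0,.15*np.sin(ang)])+ey*s/1000
    for n,o in (("top",(160,120)),("scene",(270,130))):
        u,v=proj(n,X); print(ang,s,n,X,(u-o[0]+.375)*4,(v-o[1]+.375)*4)
for s in (-148,148):
    X=hinge+ey*s/1000
    for n,o in (("top",(160,120)),("scene",(270,130))):
        u,v=proj(n,X); print("hinge",s,n,X,(u-o[0]+.375)*4,(v-o[1]+.375)*4)
for n in C: print(n,-C[n][3].T@C[n][4])
E
```

```text
0 -60 top [ 0.5327 -0.0269  0.1   ] 708.6629889562093 280.1342443847508
0 -60 scene [ 0.5327 -0.0269  0.1   ] 157.18103014119333 361.9268791302054
0 60 top [0.516  0.0919 0.1   ] 521.891953475643 286.0130713328673
0 60 scene [0.516  0.0919 0.1   ] 337.30476971869643 285.1783055184752
0.1 -60 top [ 0.5334 -0.0268  0.115 ] 710.0610963949009 273.01191373010056
0.1 -60 scene [ 0.5334 -0.0268  0.115 ] 157.5734377583674 348.86355299703337
0.1 60 top [0.5168 0.092  0.115 ] 520.4219390937601 278.9695690229146
0.1 60 scene [0.5168 0.092  0.115 ] 340.2820396090899 271.4717272710983
hinge -148 top [ 0.6934 -0.0932  0.1   ] 830.0090915060734 58.18303001031586
hinge -148 scene [ 0.6934 -0.0932  0.1   ] 133.57867513769202 651.0946532097394
hinge 148 top [0.6523 0.1998 0.1   ] 385.1129697219736 71.35805927199965
hinge 148 scene [0.6523 0.1998 0.1   ] 608.6894627003544 422.99199611052563
scene [ 0.968  -0.1664  0.8278]
top [0.2868 0.0072 1.0231]
```

Both views agree to about 3 mm. The row is turned about 8°, and red is at the robot's right. The handle looks slightly raised, at z≈0.12. Next I'll move above the handle.

play_rows(
  series=[0.51,0.78,0,0.49,0.51,0.78,0,0.49,0.51,0.78,0,0.49,0.51,0.78,0,0.49,0.51,0.78,0,0.49,0.51,0.78,0,0.49,0.51,0.78,0,0.49,0.51,0.78,0,0.49],
  hand=0.35,
)

```text
clock: 0.9
tcp_pos: [0.284, -0.3373, 0.2007]
tool_rot: [180.0, 0.0, -135.9]
wrist_force: [0.0, 0.0, -0.5]
grip_width: 0.351
```

play_rows(
  series=[0.51,0.78,0,0.49,0.51,0.78,0,0.49,0.51,0.78,0,0.49,0.51,0.78,0,0.49,0.51,0.78,0,0.49,0.51,0.78,0,0.49,0.51,0.78,0,0.49,0.51,0.78,0,0.49],
)

```text
clock: 1.7
tcp_pos: [0.4064, -0.1502, 0.2008]
tool_rot: [180.0, -0.0, -108.9]
wrist_force: [0.1, -1.3, 0.4]
grip_width: 0.355
```

play_rows(
  series=[0.51,0.78,0,0.49,0.51,0.78,0,0.49,0.51,0.78,0,0.49,0.51,0.78,0,0.49,0.51,0.78,0,0.49,0.51,0.78,0,0.49,0.51,0.78,0,0.49,0.51,0.78,0,0.49],
)

```text
clock: 2.5
tcp_pos: [0.5288, 0.0369, 0.2006]
tool_rot: [179.9, 0.0, -81.9]
wrist_force: [0.7, 0.2, 0.1]
grip_width: 0.348
```

```bash
cat > look.py <<'E'
import sys,cv2
from cell import robot,viewer
from h import C
tag=sys.argv[1]
for n,(x,y) in (("scene",(250,130)),("top",(220,110))):
    d=viewer.get_image(n); im=d["color"][:,:,::-1].copy()
    cv2.imwrite(f"pics/{n}_{tag}.png",im)
    if len(sys.argv)>3: x,y={"scene":(int(sys.argv[2]),int(sys.argv[3])),"top":(int(sys.argv[4]),int(sys.argv[5]))}[n]
    cv2.imwrite(f"pics/{n}_{tag}z.png",cv2.resize(im[y:y+150,x:x+200],None,fx=4,fy=4,interpolation=cv2.INTER_CUBIC))
s=robot.state();print(s["clock"],s["tcp_pos"],s["tool_rot"],s["wrist_force"],s["grip_width"])
E
python3 look.py a
```

```text
2.6 [0.52935984 0.03803686 0.19968607] [ 1.79887566e+02  1.27497166e-02 -8.18807423e+01] [-0.8021722  -1.20893582 -0.74868268] 0.35075399301389415
```

View pics/scene_az.png

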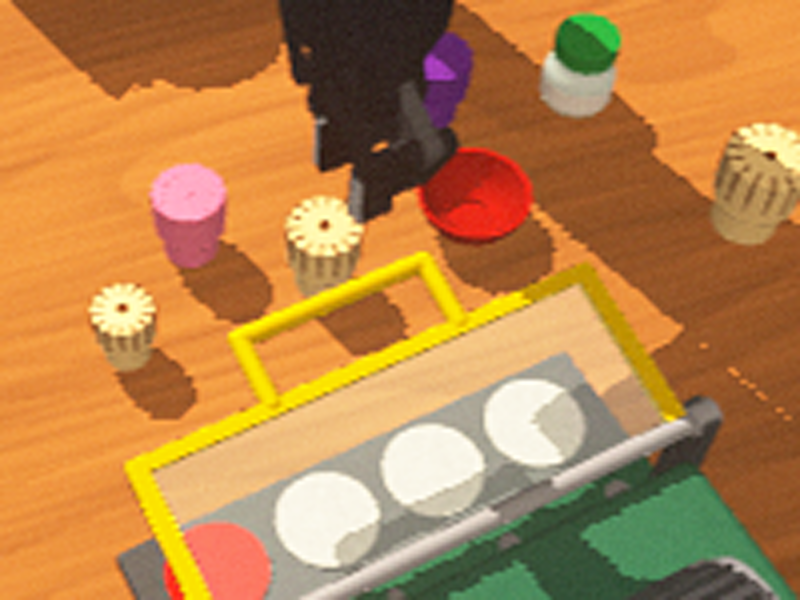

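View pics/top_az.png

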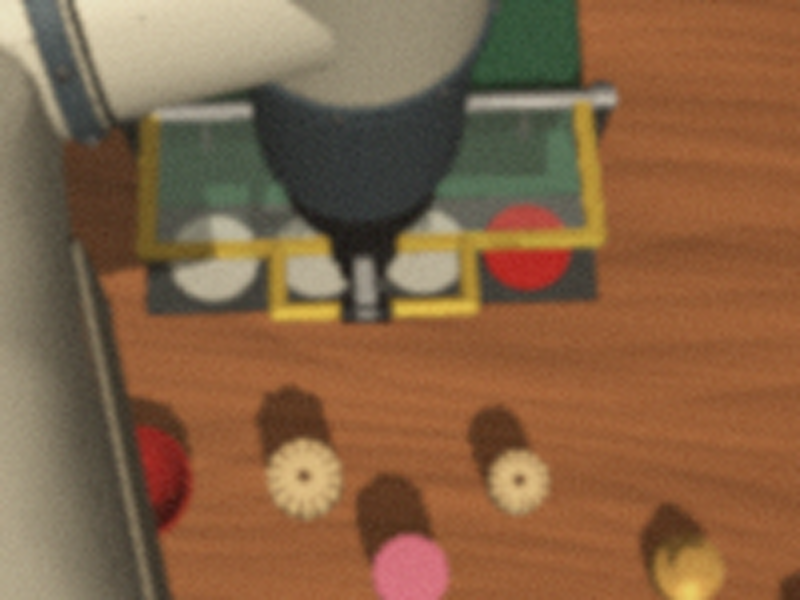

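The handle is now clear: ends at zoom (238,340) and (425,258) in scene, and (278,312) and (472,307) in top. Triangulating.

```bash
cat >> h.py <<'E'
def P(n):
    f,cx,cy,R,t=C[n]; return np.array([[f,0,cx],[0,f,cy],[0,0,1.]])@np.hstack([R,t[:,None]])
def tri(uvt,uvs):
    X=cv2.triangulatePoints(P("top"),P("scene"),np.array(uvt,float).reshape(2,1),np.array(uvs,float).reshape(2,1)).ravel();return X[:3]/X[3]
def z2(off,uv): return uv[0]/4+off[0]-.375,uv[1]/4+off[1]-.375
E
python3 - <<'E'
from h import *
S=(250,130);T=(220,110)
for a,b in [((278,312),(425,258)),((472,307),(238,340)),((375,309.5),(331.5,299))]:
    print(tri(z2(T,a),z2(S,b)))
# pads and hubs again
for n,h,a,b in [("pc",.015,(215,258),(534,423)),("red",.015,(528,247),(219,569)),("49",.06,(305,475),(325,224)),("40",.05,(519,480),(123,307))]:
    print(n,zb("top",T,a,h),zb("scene",S,b,h))
E
```

```text
[0.51756887 0.09293655 0.1289994 ]
[ 0.53452559 -0.02706338  0.12589316]
[0.52600027 0.032579   0.12693973]
pc [0.58140151 0.1527438  0.015     ] [0.58427874 0.15094256 0.015     ]
red [ 0.61325435 -0.06700888  0.015     ] [ 0.61452514 -0.06614554  0.015     ]
49 [0.42771538 0.06837646 0.06      ] [0.42709779 0.06794276 0.06      ]
40 [ 0.44089011 -0.0719433   0.05      ] [ 0.44088111 -0.07260017  0.05      ]
```

play_rows(
  series=[-0.1,-0.15,-0.5,0,0,0,-0.75,0,0,0,-0.75,0,0,0,-0.6,0,0,0,-0.5,0,0,0,0,0],
)

```text
clock: 3.2
tcp_pos: [0.5235, 0.0305, 0.1058]
tool_rot: [179.7, -0.0, -82.1]
wrist_force: [-0.3, 0.4, -0.1]
grip_width: 0.353
```

play_rows(
  series=[0,0,0,0,0,0,0,0,0,0,0,0,0,0,0,0,0,0,0,0],
  hand=0,
  force=25,
)

```text
clock: 3.7
tcp_pos: [0.5258, 0.0314, 0.1084]
tool_rot: [-180.0, 0.0, -82.1]
wrist_force: [-0.5, -0.1, -0.8]
grip_width: -0.0
```

The gripper closed fully, so the bar is not held. Looking.

```bash
python3 look.py b
```

```text
3.8 [0.52565196 0.03135242 0.1082205 ] [-1.79988939e+02  3.14261284e-03 -8.20807015e+01] [ 0.36857826 -0.57395753 -0.55630392] 0.0004380752935626471
```

View pics/scene_bz.png

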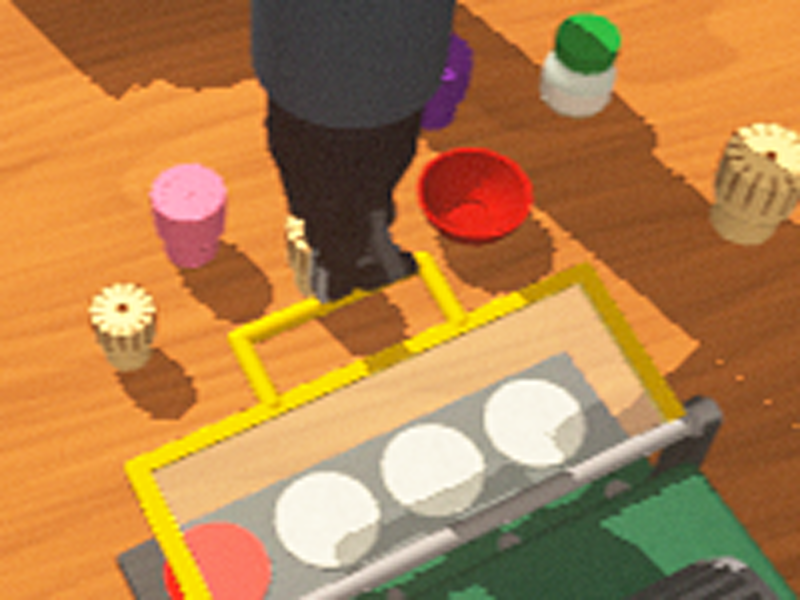

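View pics/top_bz.png

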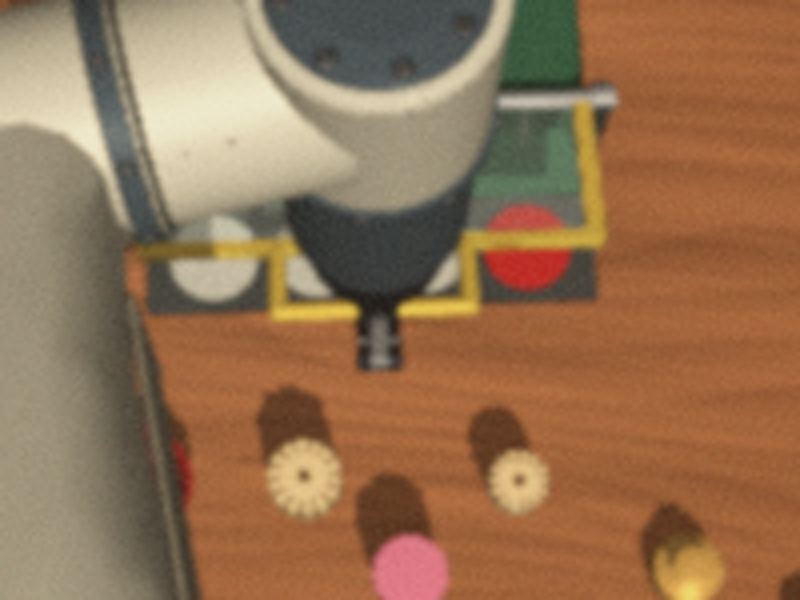

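```bash
python3 - <<'E'
from h import *
X=[.5257,.0314,.1082]
for dz in (0,.019):
  for n,o in (("top",(220,110)),("scene",(250,130))):
    u,v=proj(n,[X[0],X[1],X[2]+dz]); print(dz,n,(u-o[0]+.375)*4,(v-o[1]+.375)*4)
im=cv2.imread("pics/scene_b.png");cv2.imwrite("pics/sb_c.png",cv2.resize(im[170:220,290:370],None,fx=10,fy=10,interpolation=cv2.INTER_NEAREST))
im=cv2.imread("pics/top_b.png");cv2.imwrite("pics/tb_c.png",cv2.resize(im[160:210,280:350],None,fx=10,fy=10,interpolation=cv2.INTER_NEAREST))
E
```

```text
0 top 377.2591203685838 317.9772052012763
0 scene 328.53239958517065 317.376353745836
0.019 top 377.3036950238088 310.2480175581578
0.019 scene 329.95677620592096 298.8224578913446
```

View pics/sb_c.png

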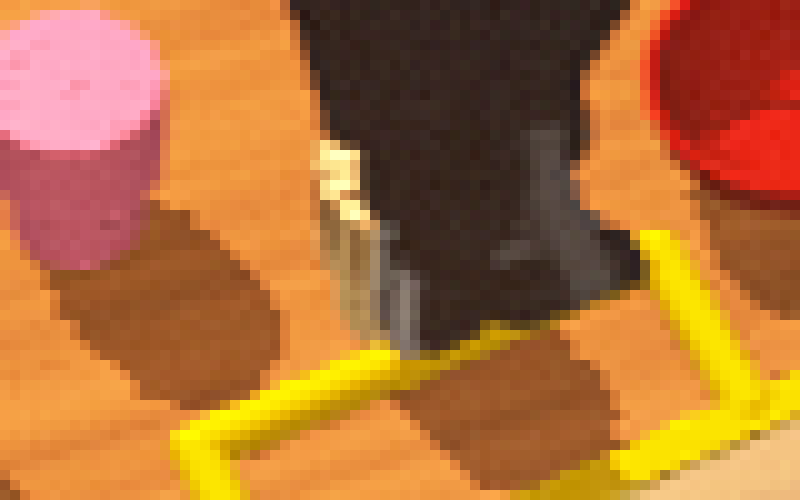

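View pics/tb_c.png

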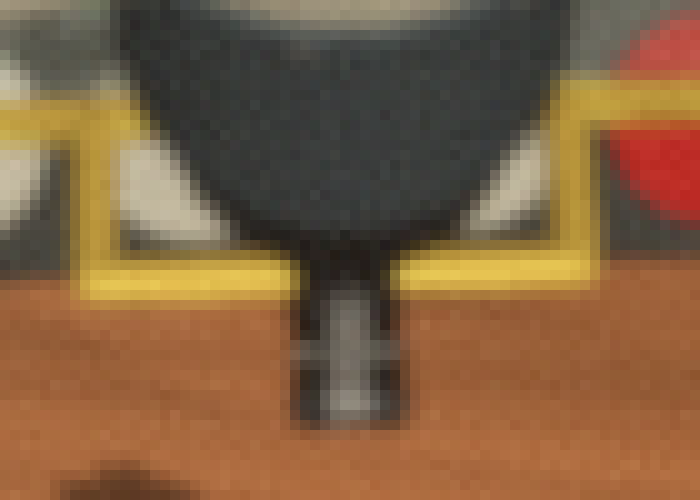

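```bash
python3 - <<'E'
from h import *
ex=np.array([.990,.139,0]);ey=np.array([-.139,.990,0])
for nm,X in (("a",np.array([.5294,.038,.1997])),("b",np.array([.5257,.0314,.1082]))):
  for n in C:
    im=cv2.imread(f"pics/{n}_{nm}.png")
    u,v=proj(n,X);x0,y0=int(u)-40,int(v)-35
    im=cv2.resize(im[y0:y0+60,x0:x0+80],None,fx=10,fy=10,interpolation=cv2.INTER_CUBIC)
    def dot(Y,c):
        u,v=proj(n,Y);cv2.circle(im,(int((u-x0+.5)*10),int((v-y0+.5)*10)),5,c,-1)
    dot(X,(0,0,255))
    for s in (-.015,.015): dot(X+s*ex,(255,0,255))
    dot(X+np.array([0,0,.019]),(0,255,0))
    for s in (-.011,.011):dot(X+s*ey,(255,255,0))
    cv2.imwrite(f"pics/d_{n}_{nm}.png",im)
E
```

```text
(no output)
```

View pics/d_scene_a.png

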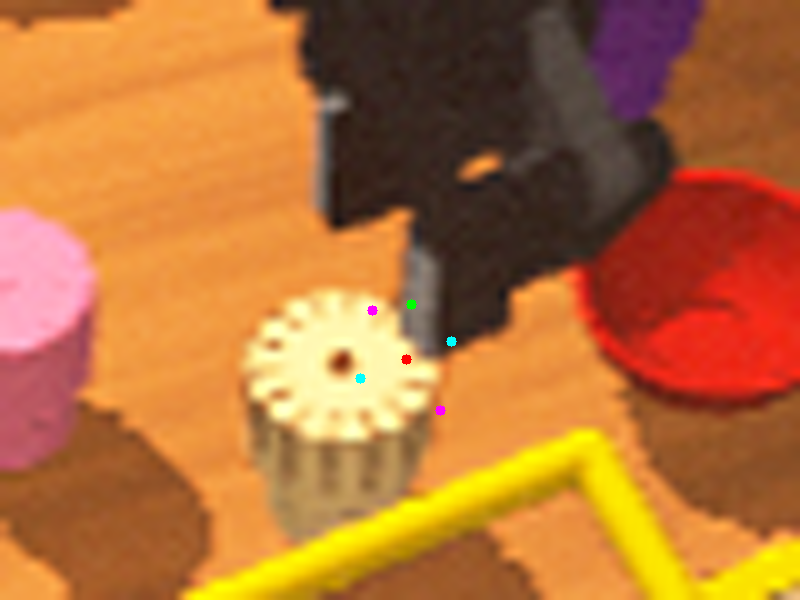

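View pics/d_scene_b.png

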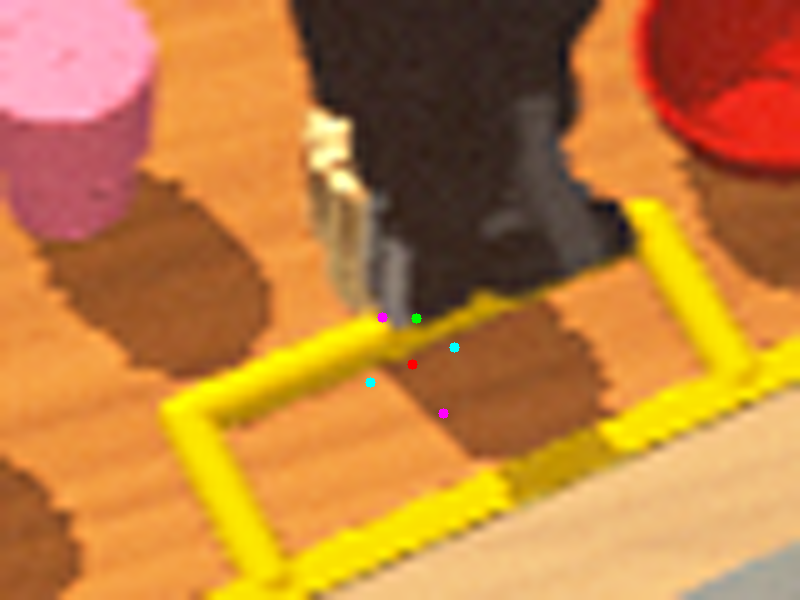

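View pics/d_top_b.png

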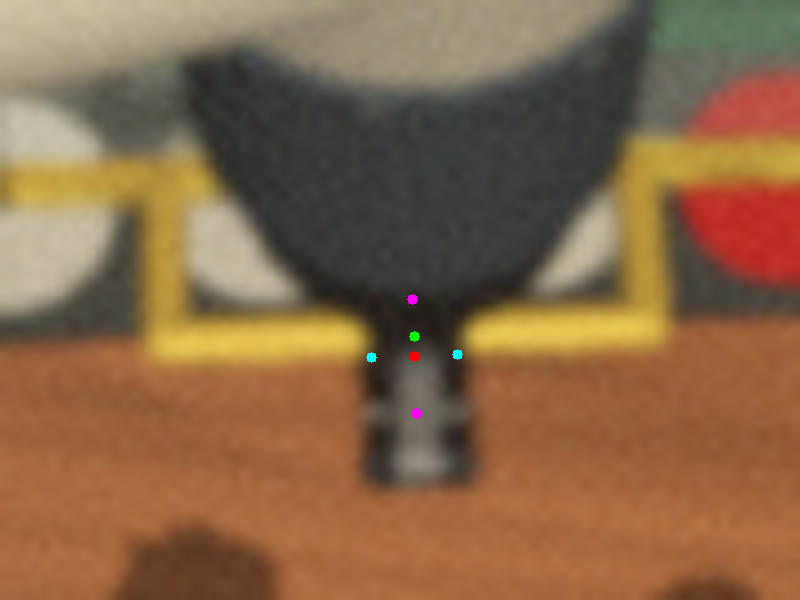

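```bash
python3 - <<'E'
from h import *
X=np.array([.1612,-.5252,.2002]);y=np.array([np.sin(np.radians(-163)),-np.cos(np.radians(-163)),0]);w=np.array([-y[1],y[0],0])
im=cv2.imread("pics/scene0.png");im=cv2.resize(im[70:130,0:80],None,fx=10,fy=10,interpolation=cv2.INTER_CUBIC)
def dot(Y,c):
    u,v=proj("scene",Y);cv2.circle(im,(int((u+.5)*10),int((v-70+.5)*10)),5,c,-1)
z=np.array([0,0,1])
dot(X,(0,0,255))
for s in(-.0425,.0425):
  for h in (0,.013,.026): dot(X+s*y+h*z,(255,0,255))
  for q in(-.011,.011): dot(X+s*y+.013*z+q*w,(255,255,0))
cv2.imwrite("pics/d0.png",im)
E
```

```text
(no output)
```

View pics/d0.png

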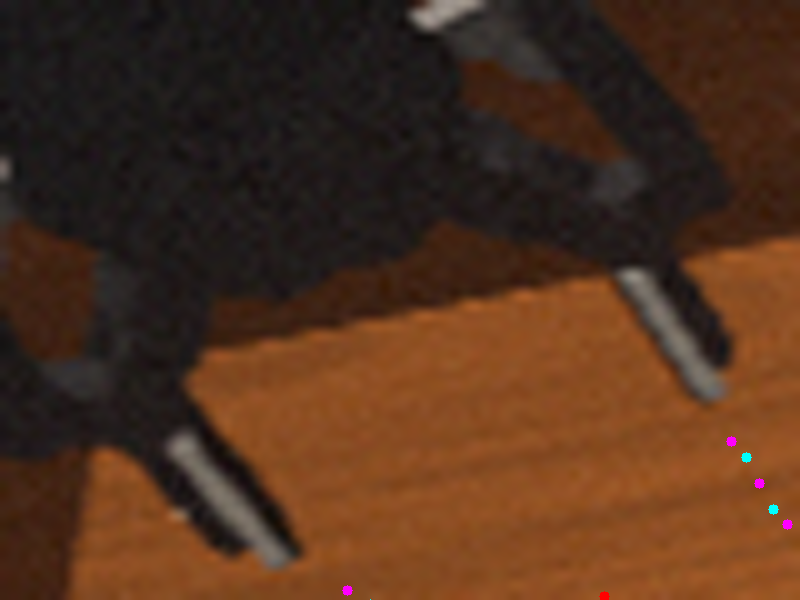

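View pics/d_top_a.png

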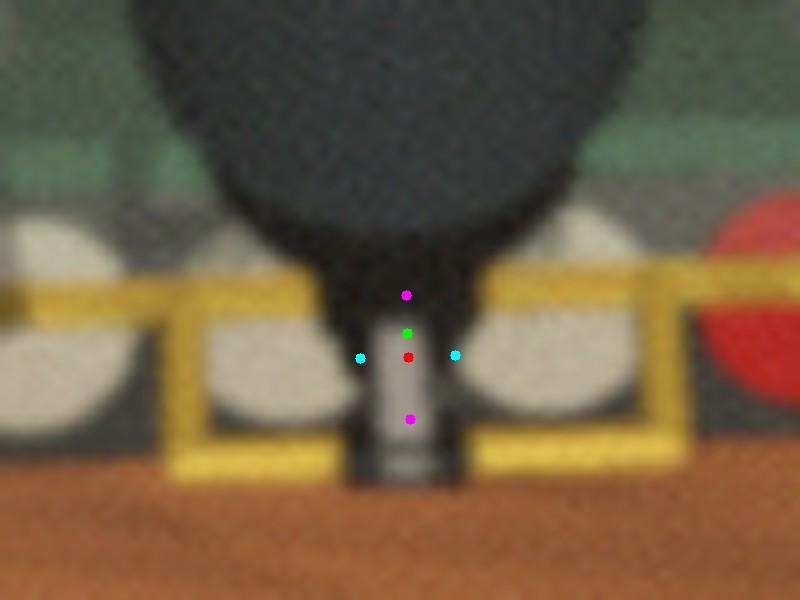

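Overlaying the predicted TCP shows the drawn finger tips are about 20 mm above the reported TCP when shut, and about 37 mm above when open. So the fingers closed just above the bar. I'll open, go deeper and look again.

play_rows(
  series=[0,0,0.2,0,0,0,0,0,0,0,0,0,0,0,0,0],
  hand=0.35,
)

```text
clock: 4.2
tcp_pos: [0.5255, 0.0313, 0.1141]
tool_rot: [180.0, 0.0, -82.1]
wrist_force: [0.3, 0.0, 0.1]
grip_width: 0.348
```

play_rows(
  series=[0,0,-0.2,0,0,0,-0.3,0,0,0,-0.3,0,0,0,-0.2,0,0,0,0,0],
)

```text
clock: 4.7
tcp_pos: [0.5247, 0.0311, 0.0826]
tool_rot: [179.8, -0.0, -82.1]
wrist_force: [-0.1, -0.6, -0.5]
grip_width: 0.347
```

```bash
python3 look.py c
```

```text
4.8 [0.52560069 0.03122347 0.08396568] [ 1.79982591e+02 -1.68967590e-02 -8.20762329e+01] [ 0.53861948 -0.20344625  0.08560186] 0.35032509487428465
```

View pics/scene_cz.png

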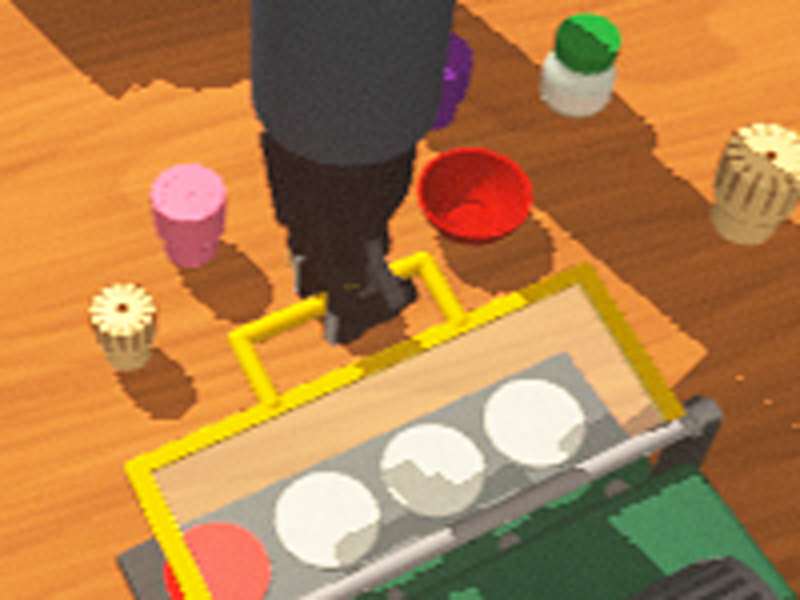

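View pics/top_cz.png

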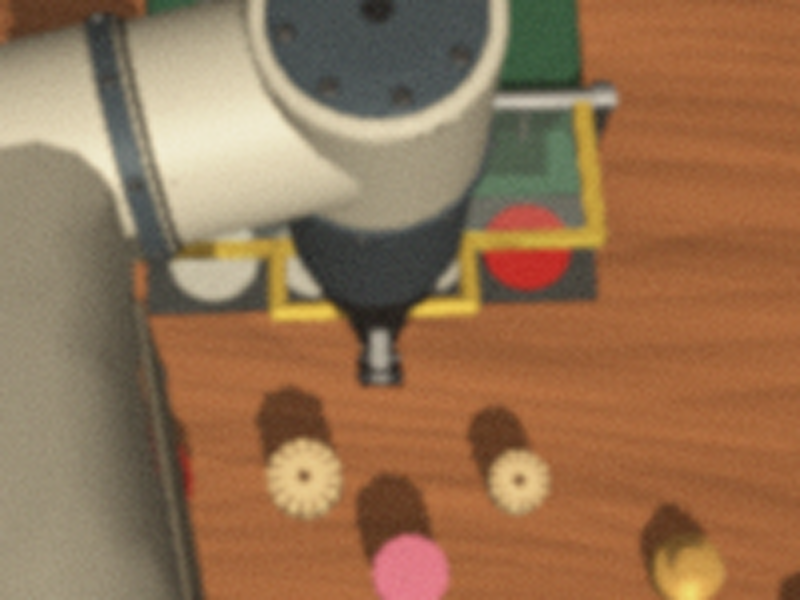

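The far finger is now in the gap and the bar is between the fingers. Closing.

play_rows(
  series=[0,0,-0.2,0,0,0,0,0,0,0,0,0,0,0,0,0,0,0,0,0,0,0,0,0],
  hand=0,
  force=25,
)

```text
clock: 5.4
tcp_pos: [0.5265, 0.0316, 0.078]
tool_rot: [-179.9, 0.0, -82.1]
wrist_force: [5.4, -0.3, -5.8]
grip_width: 0.131
```

```bash
python3 - <<'E'
import numpy as np
th=np.linspace(.18,1.68,25);r=.15
s=-r*np.cos(th)*.99;t=-r*np.cos(th)*.139;z=r*np.sin(th)
D=np.stack([np.diff(s),np.diff(t),np.diff(z)],1)/.03
cum=np.zeros(3);tot=np.cumsum(D,0)
for i in range(24):
    d=np.round(tot[i]-cum,2);cum+=d;print(*d,0,sep=", ",end=", "if i%8<7 else"\n")
E
```

```text
0.06, 0.01, 0.31, 0, 0.09, 0.01, 0.3, 0, 0.1, 0.02, 0.29, 0, 0.12, 0.01, 0.29, 0, 0.14, 0.02, 0.28, 0, 0.15, 0.02, 0.27, 0, 0.17, 0.03, 0.26, 0, 0.19, 0.02, 0.25, 0
0.2, 0.03, 0.24, 0, 0.22, 0.03, 0.22, 0, 0.23, 0.03, 0.21, 0, 0.24, 0.04, 0.19, 0, 0.25, 0.03, 0.18, 0, 0.27, 0.04, 0.16, 0, 0.27, 0.04, 0.15, 0, 0.28, 0.04, 0.13, 0
0.29, 0.04, 0.11, 0, 0.3, 0.04, 0.09, 0, 0.3, 0.04, 0.07, 0, 0.31, 0.05, 0.06, 0, 0.3, 0.04, 0.03, 0, 0.31, 0.04, 0.01, 0, 0.31, 0.05, -0.0, 0, 0.31, 0.04, -0.02, 0
```

play_rows(
  series=[0.06,0.01,0.31,0,0.09,0.01,0.3,0,0.1,0.02,0.29,0,0.12,0.01,0.29,0,0.14,0.02,0.28,0,0.15,0.02,0.27,0,0.17,0.03,0.26,0,0.19,0.02,0.25,0],
)

```text
clock: 6.2
tcp_pos: [0.5554, 0.0357, 0.1449]
tool_rot: [179.8, 0.0, -82.1]
wrist_force: [1.7, 1.6, -7.1]
grip_width: 0.134
```

play_rows(
  series=[0.2,0.03,0.24,0,0.22,0.03,0.22,0,0.23,0.03,0.21,0,0.24,0.04,0.19,0,0.25,0.03,0.18,0,0.27,0.04,0.16,0,0.27,0.04,0.15,0,0.28,0.04,0.13,0],
)

```text
clock: 7.0
tcp_pos: [0.6135, 0.0439, 0.1924]
tool_rot: [179.9, 0.0, -82.0]
wrist_force: [-7.2, 1.8, 4.4]
grip_width: 0.126
```

```bash
python3 look.py d
```

```text
7.1 [0.61496599 0.04413678 0.19307092] [-1.79944974e+02 -4.82885592e-03 -8.20414638e+01] [-5.96243172  2.59601194  6.2106307 ] 0.1308118661642306
```

View pics/scene_dz.png

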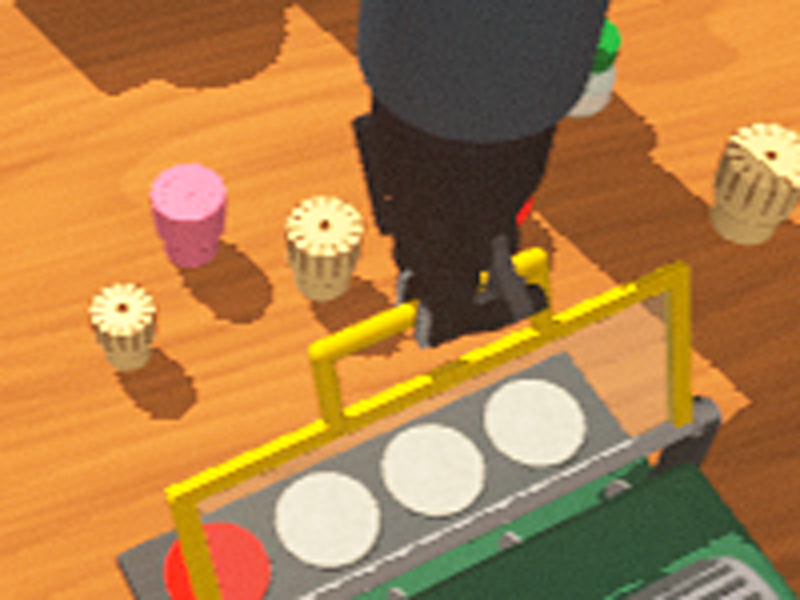

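The guard is following. Continuing.

play_rows(
  series=[0.29,0.04,0.11,0,0.3,0.04,0.09,0,0.3,0.04,0.07,0,0.31,0.05,0.06,0,0.3,0.04,0.03,0,0.31,0.04,0.01,0,0.31,0.05,0,0,0.31,0.04,-0.02,0],
)

```text
clock: 7.9
tcp_pos: [0.6878, 0.0543, 0.2034]
tool_rot: [-179.9, -0.0, -82.0]
wrist_force: [-5.7, 2.4, 4.1]
grip_width: 0.127
```

```bash
python3 look.py e
```

```text
8.0 [0.6891775  0.05453116 0.20305409] [-1.79798024e+02 -1.27706263e-02 -8.20457440e+01] [0.73461811 2.16665255 4.44344137] 0.12860805199523356
```

View pics/scene_ez.png

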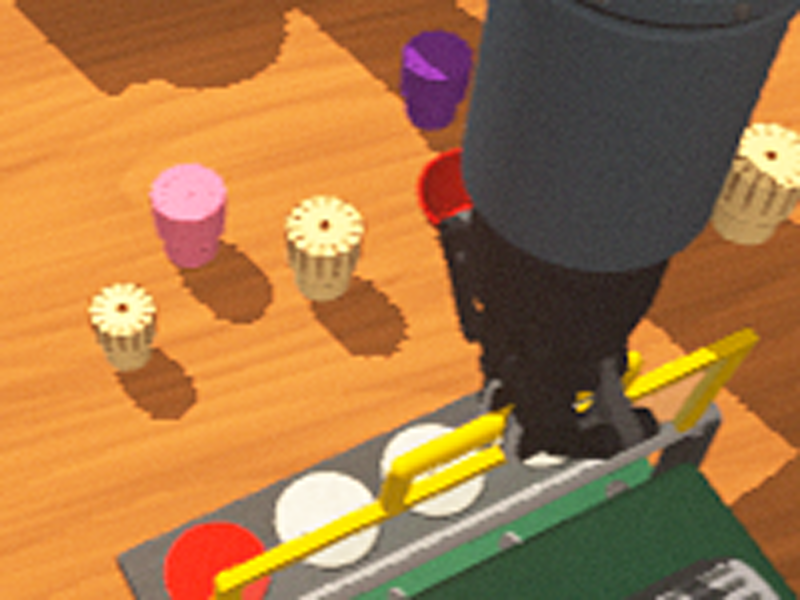

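The guard is upright. Releasing and retreating upward, then heading to hub_58.

play_rows(
  series=[0,0,0,0,0,0,0,0,0,0,0,0,0,0,0.5,0,0,0,0.9,0,0,0,0.9,0,0,0,0.6,0],
  hand=0.35,
)

```text
clock: 8.7
tcp_pos: [0.688, 0.0536, 0.29]
tool_rot: [-179.9, -0.0, -82.1]
wrist_force: [0.4, -0.4, -1.0]
grip_width: 0.348
```

```bash
python3 look.py f
```

```text
8.8 [0.68876921 0.05370936 0.29090987] [-1.79672925e+02 -2.15408969e-02 -8.21131056e+01] [-0.1263459  -0.35146682 -0.49585679] 0.3493311787072674
```

View pics/scene_f.png

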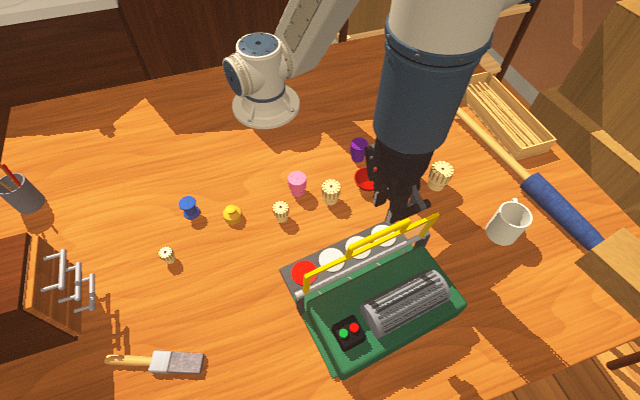

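play_rows(
  series=[-0.45,0.65,0,0,-0.45,0.65,0,0,-0.45,0.65,0,0,-0.45,0.65,0,0,-0.45,0.65,0,0,-0.45,0.65,0,0,-0.45,0.65,0,0,-0.45,0.65,0,0],
  hand=1,
)

```text
clock: 9.6
tcp_pos: [0.5788, 0.2106, 0.2865]
tool_rot: [179.9, -0.0, -82.1]
wrist_force: [0.0, 0.8, 0.4]
grip_width: 1.002
```

play_rows(
  series=[-0.45,0.65,-0.5,0,-0.45,0.65,-0.5,0,-0.45,0.65,-0.5,0,-0.45,0.65,-0.5,0,-0.45,0.65,-0.5,0,-0.45,0.65,-0.5,0,-0.45,0.65,-0.5,0,-0.45,0.65,-0.5,0],
)

```text
clock: 10.4
tcp_pos: [0.4707, 0.3662, 0.166]
tool_rot: [179.9, -0.1, -82.1]
wrist_force: [0.5, -0.1, -0.1]
grip_width: 1.002
```

```bash
python3 look.py g 350 100 120 110
```

```text
10.5 [0.46881676 0.3666362  0.16394833] [ 1.79695207e+02 -1.63349575e-01 -8.19446059e+01] [ 0.083407   -0.65169679 -0.29455205] 0.9952540384058496
```

View pics/scene_gz.png

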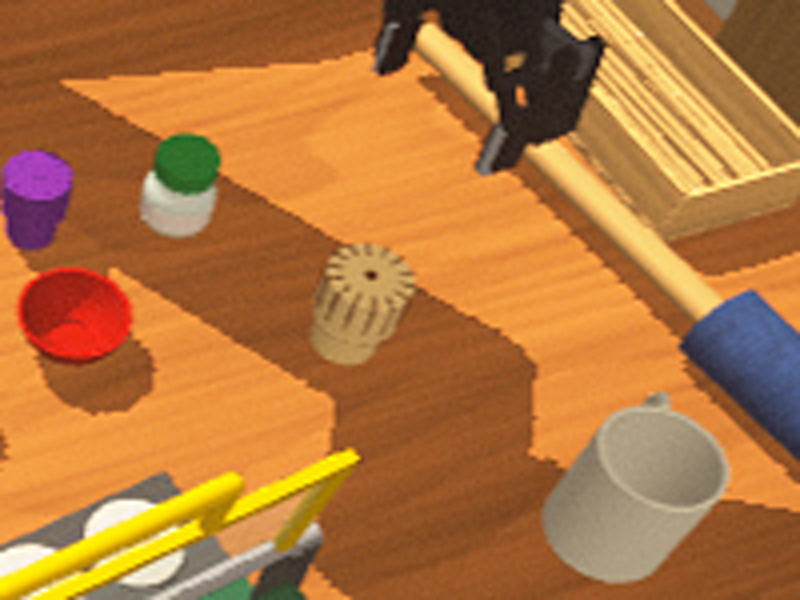

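play_rows(
  series=[0.15,-0.05,-0.7,0,0,0,-0.9,0,0,0,-0.9,0,0,0,-0.9,0,0,0,0,0,0,0,0,0],
)

```text
clock: 11.1
tcp_pos: [0.4768, 0.3641, 0.066]
tool_rot: [-180.0, -0.1, -82.1]
wrist_force: [0.1, 0.3, 0.3]
grip_width: 1.001
```

```bash
python3 look.py h 350 100 120 110
```

```text
11.2 [0.47748108 0.36518773 0.06741086] [-1.79849386e+02  8.74224281e-02 -8.20783287e+01] [-0.61003428 -0.15170572  0.45201194] 1.0024123739096258
```

View pics/scene_hz.png

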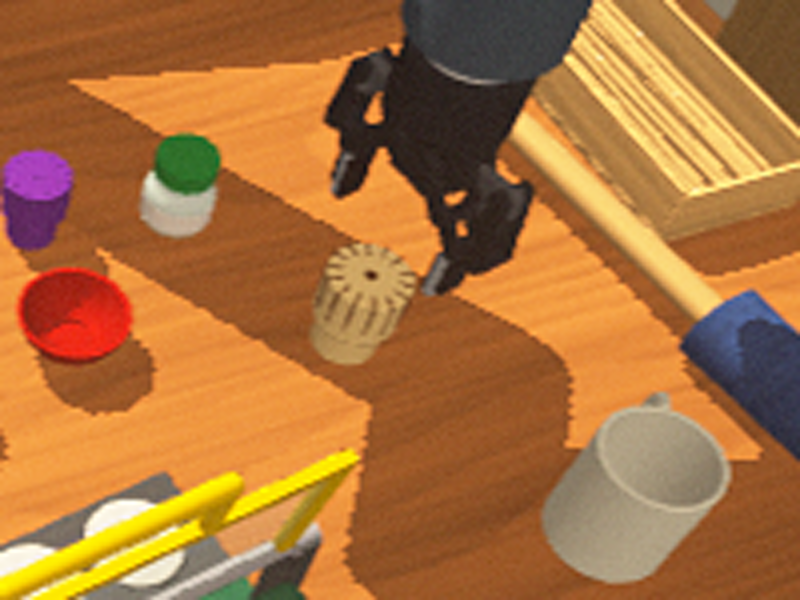

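View pics/top_hz.png

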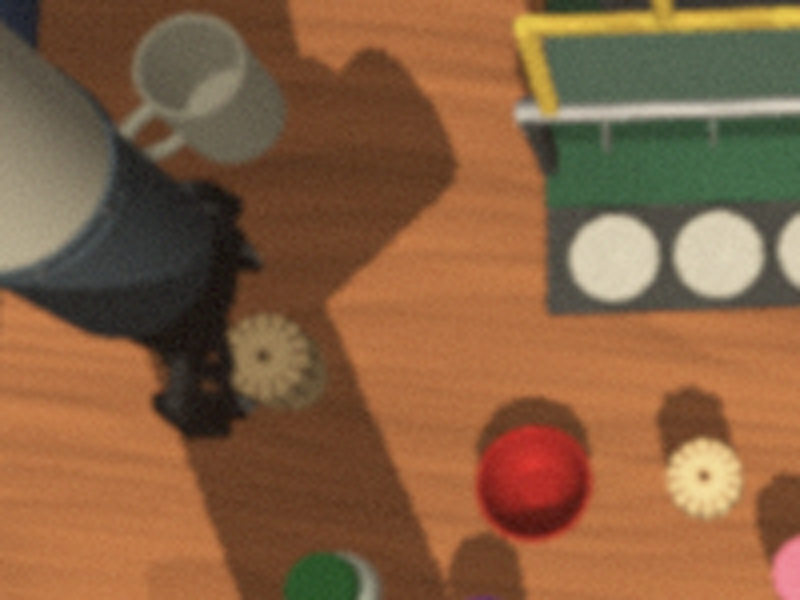

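```bash
python3 - <<'E'
from h import *
S=(350,100);T=(120,110)
print(tri(z2(T,(258,264)),z2(S,(432,293))),tri(z2(T,(250,412)),z2(S,(335,192))))
for n,o in (("top",T),("scene",S)):
  for s in (-.0425,.0425):
   for q in (-.011,.011):
    X=np.array([.4775,.3652,.067+.035])+s*np.array([.99,.139,0])+q*np.array([-.139,.99,0]);u,v=proj(n,X);print(n,s,q,(u-o[0]+.375)*4,(v-o[1]+.375)*4)
E
```

```text
[0.52546877 0.36579447 0.10890481] [0.4296167  0.35262337 0.10781897]
top -0.0425 -0.011 263.08243751434406 403.8046552217412
top -0.0425 0.011 228.1052393818154 404.92477702051474
top 0.0425 -0.011 269.0685718585713 274.53988907017447
top 0.0425 0.011 234.79622675869837 275.5999007016702
scene -0.0425 -0.011 333.7210322238161 207.20484160937917
scene -0.0425 0.011 360.68547367835185 196.08205602949238
scene 0.0425 -0.011 417.156007547193 297.07531410481295
scene 0.0425 0.011 444.8597609887279 284.89306756669725
```

play_rows(
  series=[-0.07,0,-0.6,0,0,0,-0.6,0,0,0,-0.6,0,0,0,-0.4,0,0,0,0,0,0,0,0,0],
)

```text
clock: 11.8
tcp_pos: [0.475, 0.3651, 0.0006]
tool_rot: [-179.9, 0.0, -82.1]
wrist_force: [-0.0, 0.3, 0.1]
grip_width: 0.999
```

play_rows(
  series=[0,0,0,0,0,0,0,0,0,0,0,0,0,0,0,0,0,0,0,0],
  hand=0,
  force=40,
)

```text
clock: 12.3
tcp_pos: [0.4749, 0.3653, 0.0009]
tool_rot: [-179.9, 0.1, -82.1]
wrist_force: [-1.3, -0.2, 6.5]
grip_width: 0.674
```

```bash
python3 look.py i 350 100 120 110
```

```text
12.4 [0.47496317 0.36527452 0.00087015] [-1.79887623e+02  7.09874931e-02 -8.20553451e+01] [-1.80225754 -0.82226281  6.66745364] 0.6714224077115064
```

View pics/scene_iz.png

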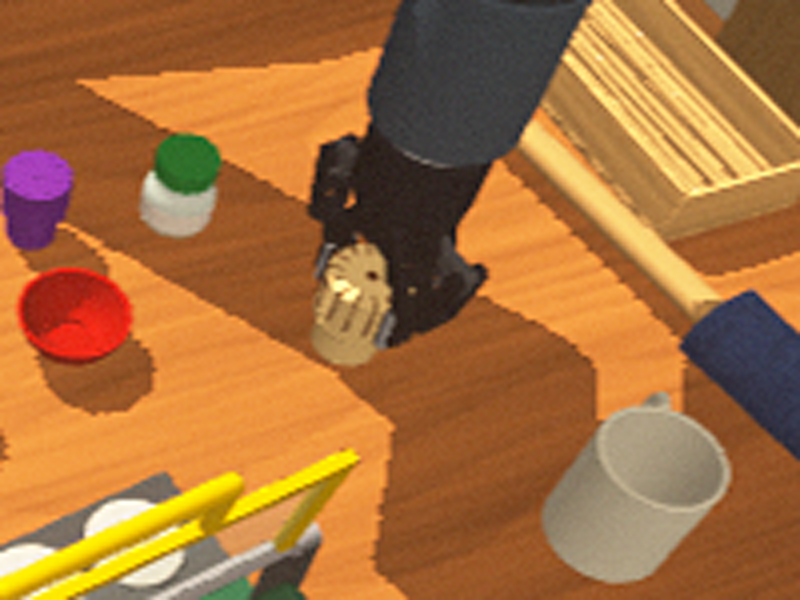

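```bash
python3 - <<'E'
from h import *
S=(350,100)
im=cv2.imread("pics/scene_iz.png")
for z in(.035,.05):
 for s in (-.029,.029):
  for q in (-.011,.011):
    X=np.array([.475,.3652,z])+s*np.array([.99,.139,0])+q*np.array([-.139,.99,0]);u,v=proj("scene",X)
    cv2.circle(im,(int((u-S[0]+.5)*4),int((v-S[1]+.5)*4)),2,(0,0,255) if s>0 else (255,0,255),-1)
cv2.imwrite("pics/i2.png",cv2.resize(im[200:400,250:520],None,fx=2.9,fy=2.9))
E
```

```text
(no output)
```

View pics/i2.png

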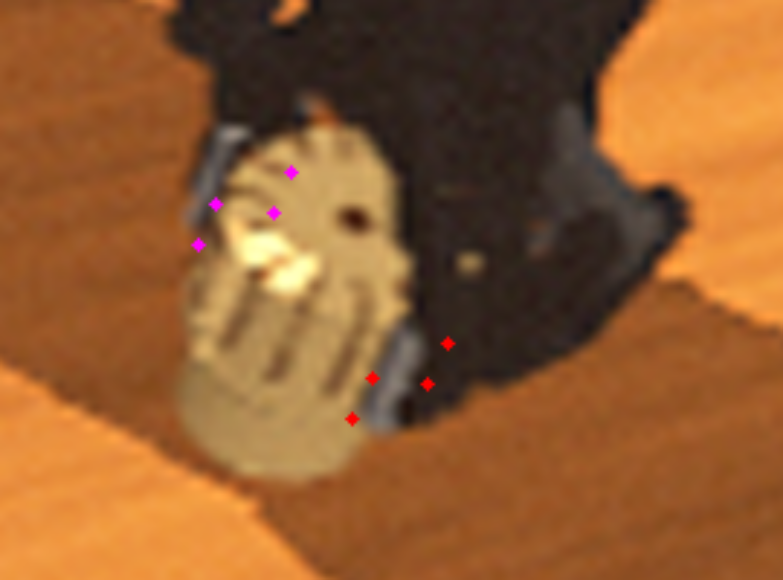

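The hub is held (width 0.672, about 57 mm). Lifting and carrying it to pad_c.

play_rows(
  series=[0,0,0.4,0,0,0,0.8,0,0,0,0.8,0,0.36,-0.71,0.8,0,0.36,-0.71,0,0,0.36,-0.71,0,0,0.36,-0.71,0,0,0.36,-0.71,0,0],
)

```text
clock: 13.2
tcp_pos: [0.5285, 0.2572, 0.084]
tool_rot: [180.0, 0.0, -82.1]
wrist_force: [-0.2, -0.4, -0.1]
grip_width: 0.674
```

play_rows(
  series=[0.36,-0.71,0,0,0.36,-0.71,0,0,0.36,-0.71,0,0,0.36,-0.71,0,0,0.36,-0.71,0,0,0,0,-0.5,0,0,0,-0.5,0,0,0,0,0],
)

```text
clock: 14.0
tcp_pos: [0.5806, 0.1508, 0.0516]
tool_rot: [179.7, -0.0, -82.1]
wrist_force: [-0.8, 0.2, -1.1]
grip_width: 0.672
```

```bash
python3 look.py j 270 150 200 90
```

```text
14.1 [0.58233192 0.15152973 0.05398962] [ 1.79992979e+02 -2.35213893e-02 -8.20676747e+01] [ 0.9376858   0.01139801 -0.63431808] 0.6715036052903545
```

View pics/scene_jz.png

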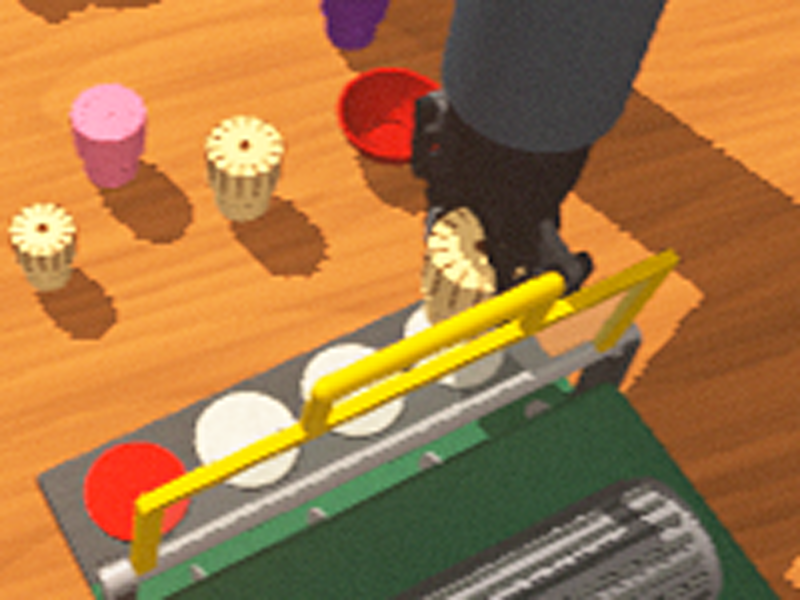

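View pics/top_jz.png

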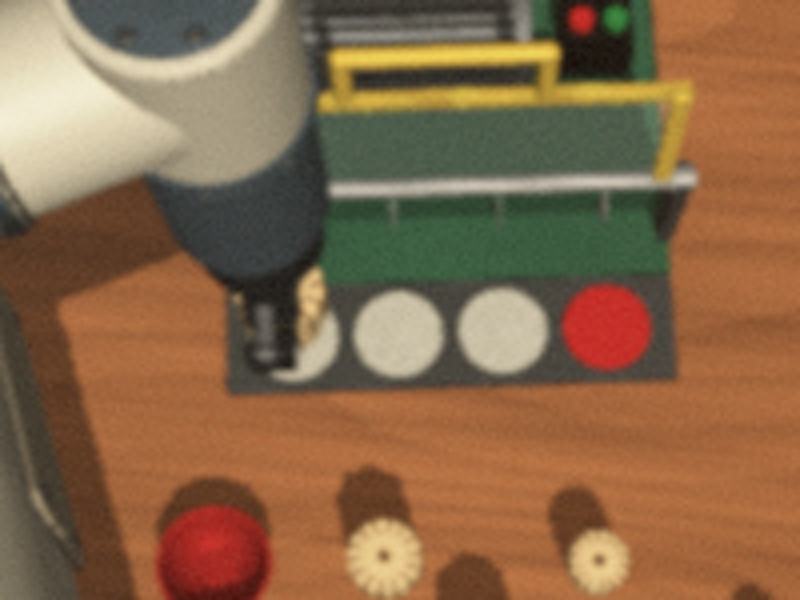

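play_rows(
  series=[0.02,0.03,-0.5,0,0,0,-0.45,0,0,0,-0.2,0,0,0,0,0,0,0,0,0],
)

```text
clock: 14.6
tcp_pos: [0.5835, 0.1528, 0.02]
tool_rot: [-179.9, 0.0, -82.1]
wrist_force: [1.1, -0.5, -0.9]
grip_width: 0.668
```

```bash
python3 - <<'E'
from h import *
T=(200,90)
for n,p in (("red",(607,327)),("a",(503,331)),("b",(398,334))): print(n,zb("top",T,p,.015))
from cell import robot
s=robot.state();print(s["tcp_pos"],s["wrist_force"])
E
```

```text
red [ 0.61317829 -0.0663026   0.015     ]
a [0.60231997 0.00682843 0.015     ]
b [0.59214259 0.08060114 0.015     ]
[0.58353769 0.15280236 0.02003333] [ 1.12099305 -0.53682688 -0.88280585]
```

play_rows(
  series=[0,0,-0.1,0,0,0,-0.04,0,0,0,0,0,0,0,0,0],
)

```text
clock: 15.0
tcp_pos: [0.5834, 0.1528, 0.0159]
tool_rot: [-179.9, 0.0, -82.1]
wrist_force: [-1.7, -0.4, 6.2]
grip_width: 0.666
```

Contact felt at 6 N. Releasing.

play_rows(
  series=[0,0,0,0,0,0,0,0,0,0,0,0,0,0,0.4,0,0,0,0.8,0,0,0,0.9,0,0,0,0.9,0],
  hand=0.95,
)

```text
clock: 15.7
tcp_pos: [0.5834, 0.1525, 0.1065]
tool_rot: [-179.9, -0.0, -82.1]
wrist_force: [-0.1, 0.8, -1.1]
grip_width: 0.953
```

play_rows(
  series=[-0.5,-0.3,0.6,0,-0.74,-0.35,0,0,-0.74,-0.35,0,0,-0.74,-0.35,0,0,-0.74,-0.35,0,0,-0.74,-0.35,0,0,-0.74,-0.35,0,0],
)

```text
clock: 16.4
tcp_pos: [0.4345, 0.0801, 0.1236]
tool_rot: [-179.9, 0.0, -82.1]
wrist_force: [0.4, -0.4, 1.1]
grip_width: 0.95
```

```bash
python3 look.py k 270 150 200 90
```

```text
16.5 [0.4332451  0.07964947 0.12387633] [-1.79912937e+02  3.94723590e-02 -8.20894155e+01] [0.83060365 0.97956529 0.03407574] 0.9488289563093231
```

View pics/scene_kz.png

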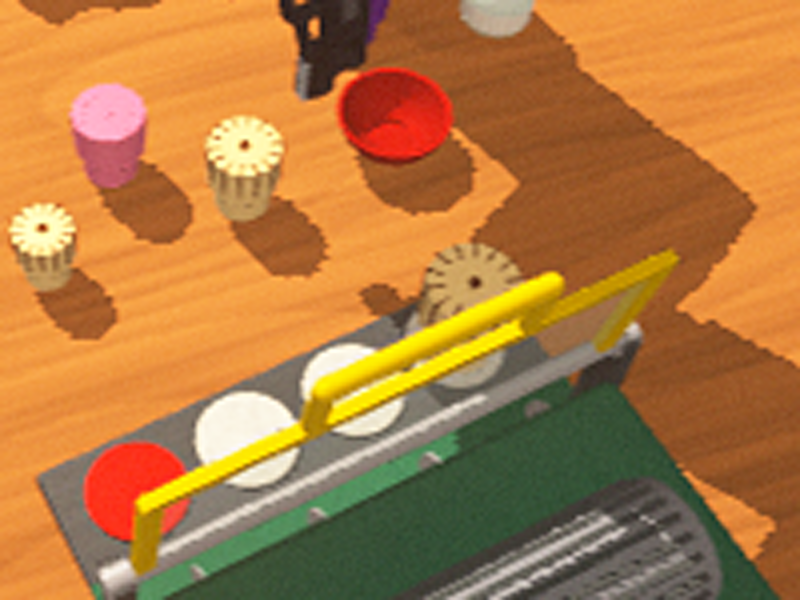

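View pics/top_kz.png

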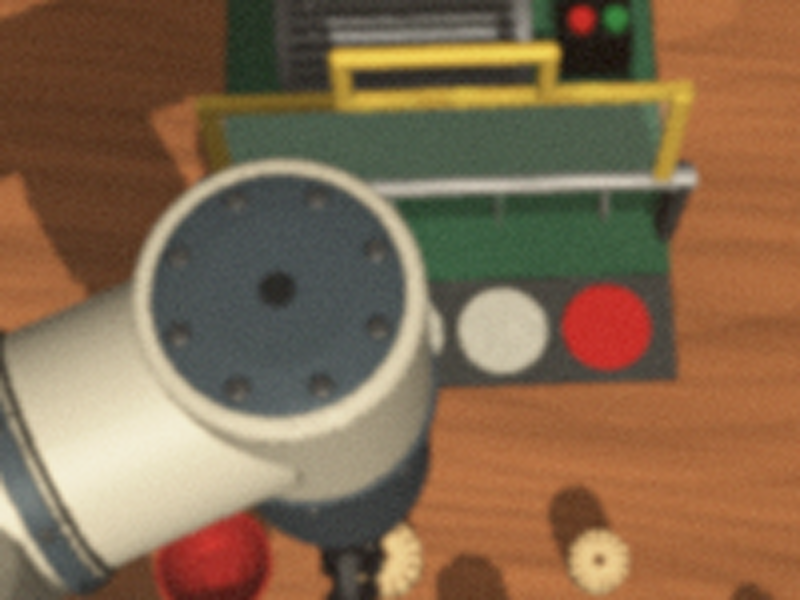

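```bash
python3 - <<'E'
from h import *
print(zb("scene",(270,150),(475,282),.085))
E
```

```text
[0.58378799 0.15275674 0.085     ]
```

hub_58's top hole back-projects to (0.5838, 0.1528), on the pad centre. Next is hub_49.

play_rows(
  series=[-0.2,-0.38,-0.8,0,0,0,-0.9,0,0,0,-0.9,0,0,0,-0.9,0,0,0,-0.6,0,0,0,-0.23,0,0,0,0,0,0,0,0,0],
)

```text
clock: 17.3
tcp_pos: [0.4299, 0.0696, -0.0061]
tool_rot: [-179.9, 0.0, -82.1]
wrist_force: [0.1, -0.5, -0.1]
grip_width: 0.949
```

play_rows(
  series=[0,0,0,0,0,0,0,0,0,0,0,0,0,0,0,0,0,0,0,0],
  hand=0,
)

```text
clock: 17.8
tcp_pos: [0.4294, 0.0694, -0.0062]
tool_rot: [-179.9, 0.0, -82.1]
wrist_force: [-1.3, 0.7, 5.9]
grip_width: 0.56
```

```bash
python3 look.py l 270 130 200 120
```

```text
17.9 [ 0.42936646  0.06939869 -0.00617521] [-1.79904821e+02  1.78373469e-02 -8.20594004e+01] [-0.8350738  -0.01704367  5.40096679] 0.5619966899953328
```

View pics/scene_lz.png

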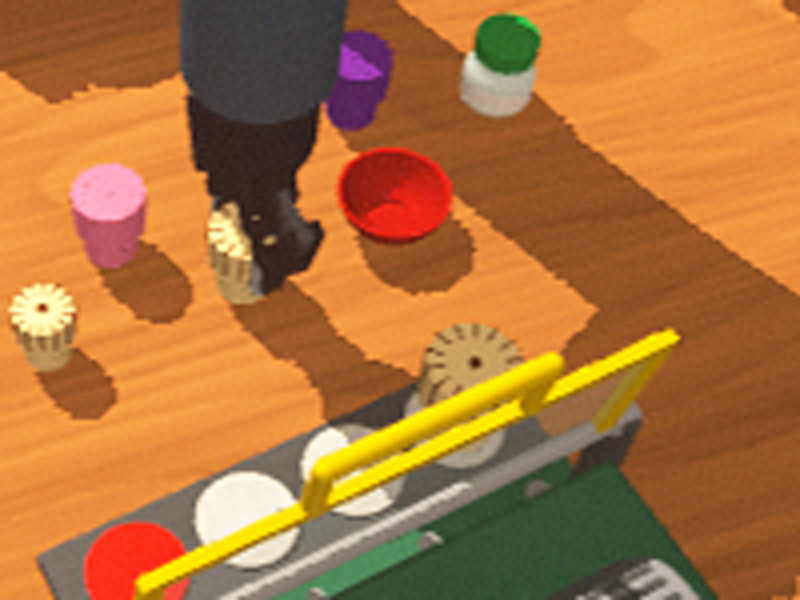

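play_rows(
  series=[0,0,0.4,0,0,0,0.8,0,0,0,0.8,0,0.3,0.05,0.8,0,0.7,0.05,0,0,0.7,0.05,0,0,0.7,0.05,0,0,0.7,0.05,0,0],
)

```text
clock: 18.7
tcp_pos: [0.5224, 0.0767, 0.077]
tool_rot: [-180.0, 0.0, -82.1]
wrist_force: [0.3, 0.4, -0.9]
grip_width: 0.557
```

play_rows(
  series=[0.7,0.04,0,0,0.7,0.04,0,0,0.7,0.04,0,0,0.27,0.0,0,0,0,0,-0.7,0,0,0,-0.7,0,0,0,-0.5,0,0,0,-0.2,0],
)

```text
clock: 19.5
tcp_pos: [0.5912, 0.0799, 0.0122]
tool_rot: [179.8, -0.0, -82.1]
wrist_force: [0.0, 0.8, 0.3]
grip_width: 0.56
```

play_rows(
  series=[0,0,0,0,0,0,0,0],
)

```text
clock: 19.7
tcp_pos: [0.5933, 0.0803, 0.0148]
tool_rot: [-179.9, -0.0, -82.1]
wrist_force: [0.2, 0.5, -0.1]
grip_width: 0.561
```

Down the last 6 mm, then release and retreat toward hub_40.

play_rows(
  series=[0,0,-0.13,0,0,0,-0.08,0,0,0,0,0,0,0,0,0],
)

```text
clock: 20.1
tcp_pos: [0.5933, 0.0804, 0.0089]
tool_rot: [-179.9, 0.0, -82.1]
wrist_force: [-2.5, 0.6, 4.8]
grip_width: 0.562
```

play_rows(
  series=[0,0,0,0,0,0,0,0,0,0,0,0,0,0,0.4,0,0,0,0.8,0,0,0,0.9,0,0,0,0.9,0],
  hand=0.85,
)

```text
clock: 20.8
tcp_pos: [0.5928, 0.0801, 0.0995]
tool_rot: [-180.0, -0.0, -82.1]
wrist_force: [0.6, 0.4, 0.6]
grip_width: 0.851
```

play_rows(
  series=[-0.5,-0.5,0.5,0,-0.75,-0.75,0,0,-0.75,-0.75,0,0,-0.75,-0.75,0,0,-0.75,-0.75,0,0,-0.75,-0.75,0,0,-0.75,-0.75,0,0,0,0,0,0],
)

```text
clock: 21.6
tcp_pos: [0.4406, -0.0715, 0.1137]
tool_rot: [-180.0, 0.0, -82.2]
wrist_force: [0.8, 0.4, 1.4]
grip_width: 0.851
```

```bash
python3 look.py m 270 130 200 120
```

```text
21.7 [ 0.44297658 -0.07015764  0.11367068] [-1.79891379e+02 -7.50563250e-03 -8.21309342e+01] [0.30539572 0.56720974 0.14615174] 0.8509452904453758
```

View pics/scene_mz.png

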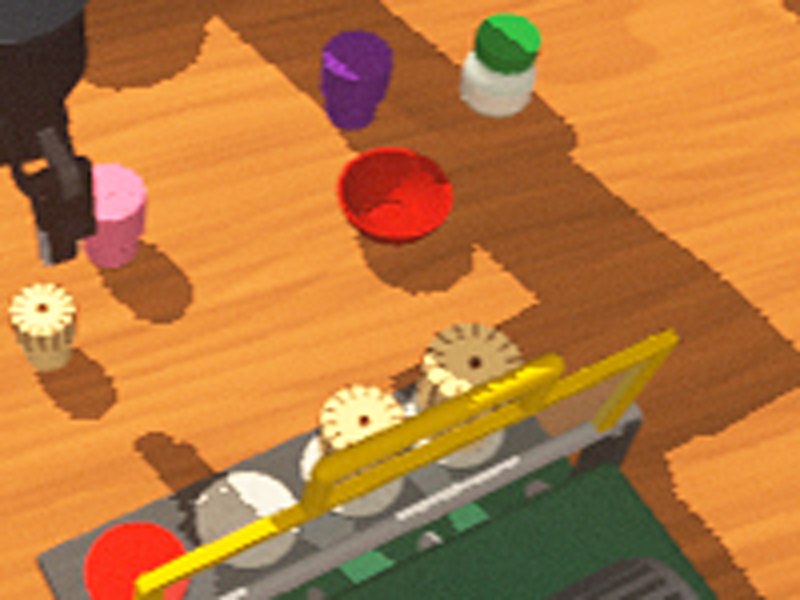

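View pics/top_mz.png

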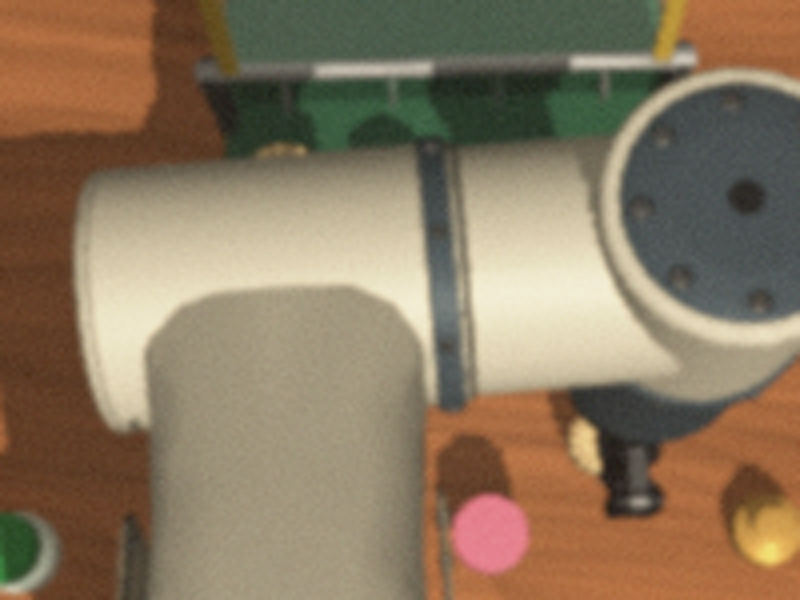

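```bash
python3 - <<'E'
from h import *
print(zb("scene",(270,130),(363,420),.075), back("top",322.5,253,.06))
E
```

```text
[0.59380643 0.0783569  0.075     ] [ 0.37142647 -0.00735968  0.06      ]
```

hub_49 is at (0.5938, 0.0784), 1–2 mm off centre. Next is hub_40.

play_rows(
  series=[-0.07,-0.08,-0.8,0,0,0,-0.9,0,0,0,-0.9,0,0,0,-0.9,0,0,0,-0.45,0,0,0,-0.2,0,0,0,0,0,0,0,0,0],
)

```text
clock: 22.5
tcp_pos: [0.4418, -0.0719, -0.0111]
tool_rot: [-179.9, -0.0, -82.0]
wrist_force: [0.5, -0.1, 0.4]
grip_width: 0.851
```

play_rows(
  series=[0,0,0,0,0,0,0,0,0,0,0,0,0,0,0,0,0,0,0,0],
  hand=0,
)

```text
clock: 23.0
tcp_pos: [0.4413, -0.0721, -0.011]
tool_rot: [-179.9, -0.0, -82.1]
wrist_force: [-1.2, -0.6, 6.4]
grip_width: 0.456
```

```bash
python3 look.py n 200 130 260 120
```

```text
23.1 [ 0.44131535 -0.07211912 -0.0110328 ] [-1.79913561e+02 -9.09302635e-03 -8.20650352e+01] [-0.94540976  1.45527891  5.72688581] 0.455987675836544
```

View pics/scene_nz.png

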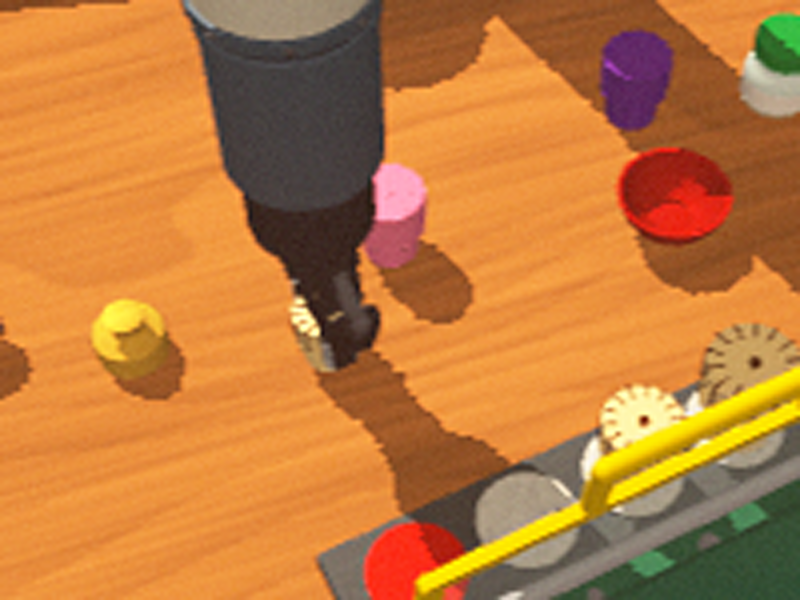

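play_rows(
  series=[0,0,0.4,0,0,0,0.8,0,0,0,0.8,0,0.31,0.12,0.8,0,0.7,0.35,0,0,0.7,0.35,0,0,0.7,0.35,0,0,0.7,0.35,0,0],
)

```text
clock: 23.9
tcp_pos: [0.5347, -0.0261, 0.0721]
tool_rot: [-180.0, 0.0, -82.1]
wrist_force: [-0.3, -1.1, -1.0]
grip_width: 0.453
```

play_rows(
  series=[0.7,0.35,0,0,0.7,0.35,0,0,0.6,0.35,0,0,0.3,0.05,0,0,0,0,-0.7,0,0,0,-0.7,0,0,0,-0.5,0,0,0,-0.2,0],
)

```text
clock: 24.7
tcp_pos: [0.6014, 0.0059, 0.0073]
tool_rot: [179.8, 0.0, -82.1]
wrist_force: [-0.7, -0.2, -0.7]
grip_width: 0.451
```

play_rows(
  series=[0,0,0,0,0,0,0,0],
)

```text
clock: 24.9
tcp_pos: [0.6035, 0.0063, 0.01]
tool_rot: [-179.9, -0.0, -82.1]
wrist_force: [1.2, -0.3, -0.1]
grip_width: 0.456
```

play_rows(
  series=[0,0,-0.13,0,0,0,-0.08,0,0,0,0,0,0,0,0,0],
)

```text
clock: 25.3
tcp_pos: [0.6036, 0.0065, 0.004]
tool_rot: [-179.9, -0.0, -82.1]
wrist_force: [-2.0, -0.0, 4.8]
grip_width: 0.454
```

play_rows(
  series=[0,0,0,0,0,0,0,0,0,0,0,0,0,0,0.4,0,0,0,0.8,0,0,0,0.9,0,0,0,0.9,0],
  hand=0.75,
)

```text
clock: 26.0
tcp_pos: [0.6031, 0.0063, 0.0946]
tool_rot: [-180.0, -0.0, -82.1]
wrist_force: [-0.6, 0.5, 0.7]
grip_width: 0.747
```

play_rows(
  series=[-0.37,-0.74,0.5,0,-0.4,-0.9,0,0,-0.4,-0.9,0,0,-0.35,-0.95,0,0,-0.35,-0.95,0,0,-0.35,-0.95,0,0,-0.35,-0.95,0,0,-0.35,-0.95,0,0],
)

```text
clock: 26.8
tcp_pos: [0.515, -0.2135, 0.1088]
tool_rot: [-179.9, -0.0, -82.1]
wrist_force: [-0.0, -0.5, -0.5]
grip_width: 0.75
```

play_rows(
  series=[-0.35,-0.95,0,0,-0.35,-0.95,0,0,-0.35,-0.95,0,0,-0.3,-0.95,0,0,-0.2,-0.9,0,0,0,-0.35,0,0,0,0,0,0,0,0,0,0],
)

```text
clock: 27.6
tcp_pos: [0.4692, -0.3633, 0.108]
tool_rot: [-180.0, 0.0, -82.1]
wrist_force: [0.2, 0.1, 0.2]
grip_width: 0.749
```

```bash
python3 look.py o 130 170 330 120; python3 - <<'E'
import cv2
im=cv2.imread("pics/scene_o.png");cv2.imwrite("pics/scene_oo.png",cv2.resize(im[180:330,270:470],None,fx=4,fy=4,interpolation=cv2.INTER_CUBIC))
im=cv2.imread("pics/top_o.png");cv2.imwrite("pics/top_oo.png",cv2.resize(im[110:260,220:420],None,fx=4,fy=4,interpolation=cv2.INTER_CUBIC))
E
```

```text
27.7 [ 0.46929772 -0.36286045  0.10803144] [-1.79985798e+02  3.47540795e-03 -8.20210689e+01] [ 1.08284578 -0.10124679  0.56385641] 0.7508129651696163
```

View pics/scene_oo.png

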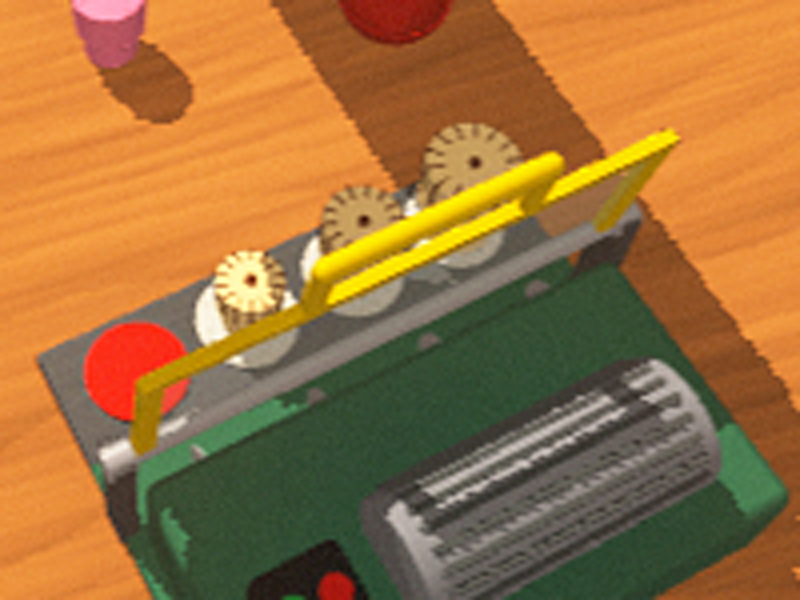

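View pics/top_oo.png

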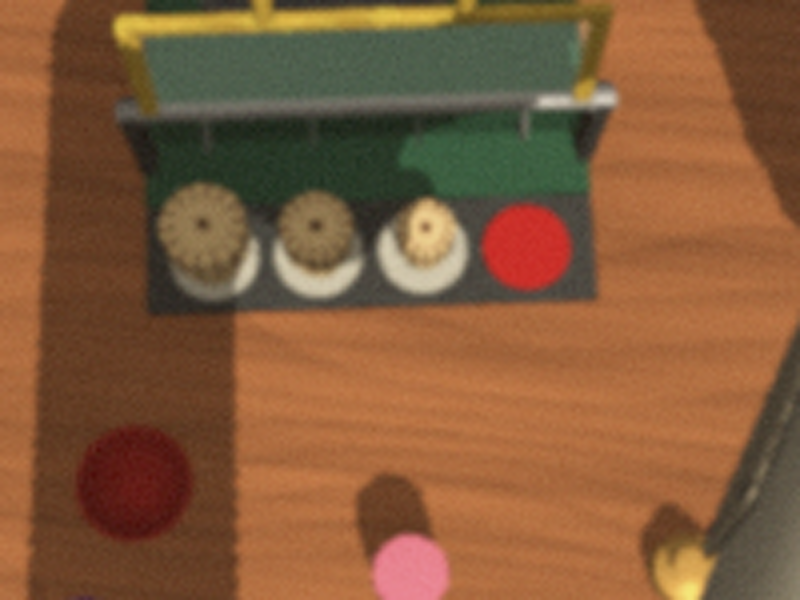

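View pics/scene_oz.png

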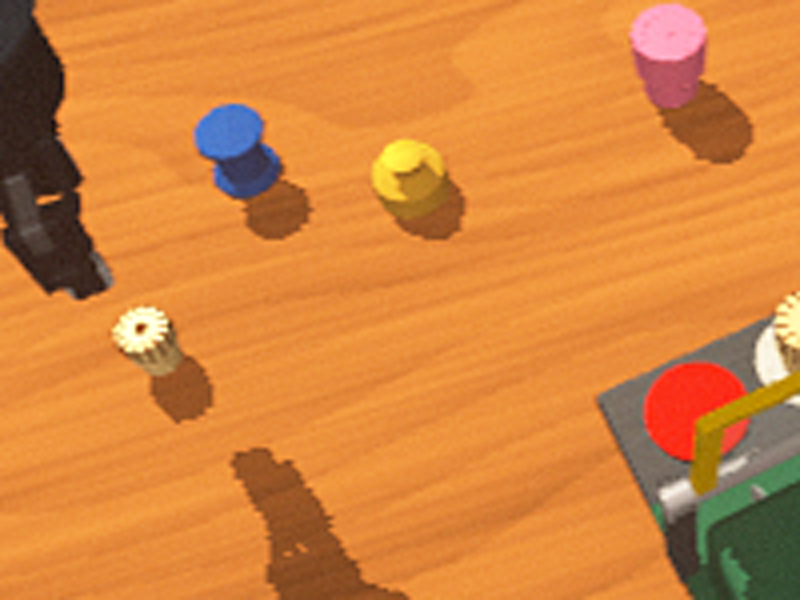

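View pics/top_oz.png

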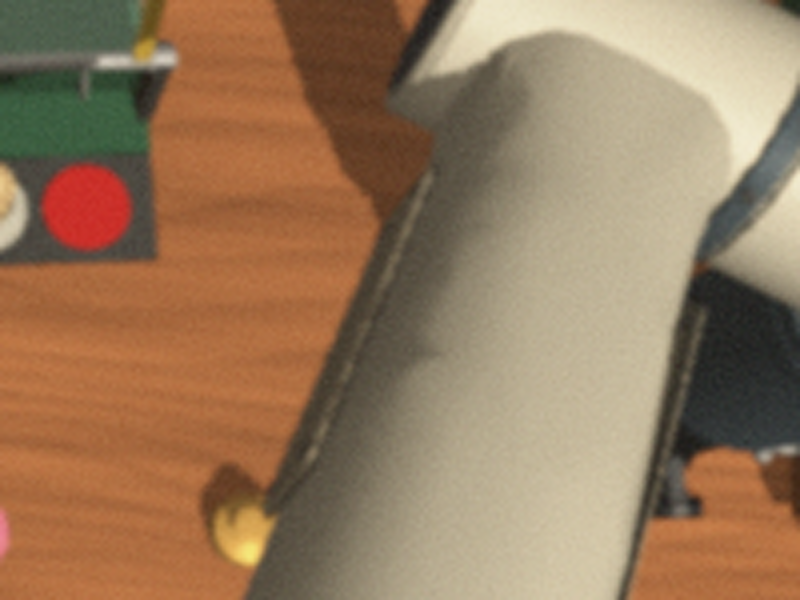

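```bash
python3 - <<'E'
from h import *
T=(220,110);S=(270,180)
for n,z,a,b in [("58",.085,(203,224),(475,163)),("49",.075,(316,226),(363,221)),("40",.065,(426,228),(251,280)),("red",.015,(527,248),(137,372))]:
    print(n,zb("top",T,a,z),zb("scene",S,b,z))
print(zb("scene",(130,170),(141,328),.04))
E
```

```text
58 [0.58339346 0.15361139 0.085     ] [0.5844178  0.15245739 0.085     ]
49 [0.59326448 0.07981996 0.075     ] [0.59442157 0.07809611 0.075     ]
40 [0.6030607  0.00644384 0.065     ] [0.60465744 0.00542212 0.065     ]
red [ 0.61243875 -0.06636462  0.015     ] [ 0.6159523  -0.06784465  0.015     ]
[ 0.47080112 -0.36441444  0.04      ]
```

All three placed hubs are within 2 mm of their pads. Next is hub_31.

play_rows(
  series=[0,0,-0.8,0,0,0,-0.9,0,0,0,-0.9,0,0,0,-0.9,0,0,0,-0.45,0,0,0,-0.18,0,0,0,0,0,0,0,0,0],
)

```text
clock: 28.5
tcp_pos: [0.4698, -0.3639, -0.015]
tool_rot: [-179.9, -0.1, -82.0]
wrist_force: [0.9, -0.1, -0.3]
grip_width: 0.748
```

play_rows(
  series=[0,0,0,0,0,0,0,0,0,0,0,0,0,0,0,0,0,0,0,0,0,0,0,0],
  hand=0,
)

```text
clock: 29.1
tcp_pos: [0.4694, -0.3641, -0.0152]
tool_rot: [-179.9, -0.1, -82.1]
wrist_force: [-0.9, 1.8, 6.4]
grip_width: 0.348
```

```bash
python3 look.py p 90 170 400 120
```

```text
29.2 [ 0.4694189  -0.36409662 -0.01510807] [-1.79935668e+02 -5.87082069e-02 -8.20652718e+01] [-0.20697891  1.76360529  4.99239732] 0.34593787007998605
```

View pics/scene_pz.png

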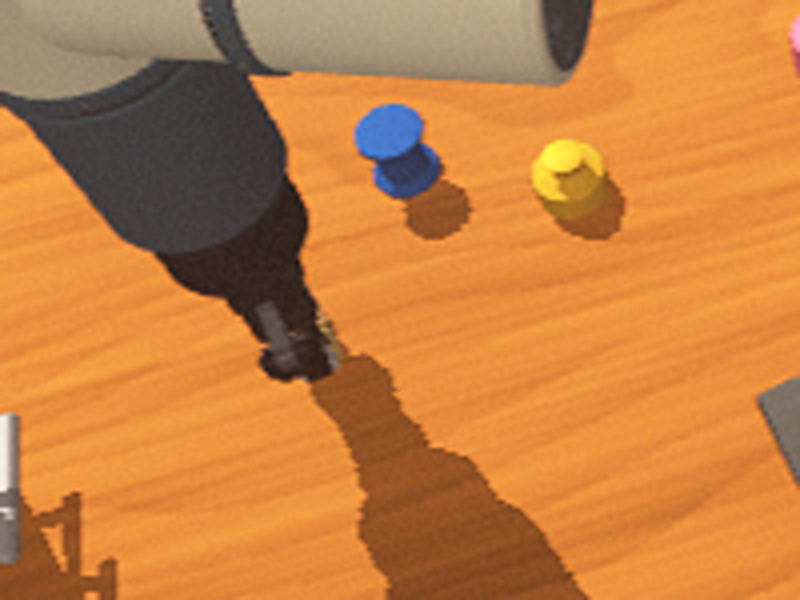

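play_rows(
  series=[0,0,0.4,0,0,0,0.8,0,0,0,0.8,0,0.43,0.67,0.8,0,0.44,0.92,0,0,0.44,0.92,0,0,0.44,0.92,0,0,0.44,0.92,0,0],
)

```text
clock: 30.0
tcp_pos: [0.5349, -0.2322, 0.0685]
tool_rot: [-180.0, -0.0, -82.1]
wrist_force: [0.3, 0.0, -0.3]
grip_width: 0.348
```

play_rows(
  series=[0.44,0.92,0,0,0.44,0.92,0,0,0.44,0.92,0,0,0.44,0.92,0,0,0.44,0.92,0,0,0.44,0.92,0,0,0,0,0,0,0,0,0,0],
)

```text
clock: 30.8
tcp_pos: [0.6138, -0.0672, 0.068]
tool_rot: [180.0, 0.0, -82.0]
wrist_force: [-0.2, -0.9, -0.6]
grip_width: 0.343
```

play_rows(
  series=[0,0,-0.7,0,0,0,-0.7,0,0,0,-0.5,0,0,0,0,0,0,0,0,0],
)

```text
clock: 31.3
tcp_pos: [0.6138, -0.0686, 0.0115]
tool_rot: [-180.0, -0.0, -82.1]
wrist_force: [0.0, -0.2, 0.3]
grip_width: 0.348
```

```bash
python3 look.py q 250 170 260 110
```

```text
31.4 [ 0.61461452 -0.06818462  0.01232807] [-1.79875349e+02 -2.46669786e-02 -8.21039240e+01] [-0.08869586 -0.22916744  0.6509807 ] 0.3438300020311273
```

View pics/scene_qz.png

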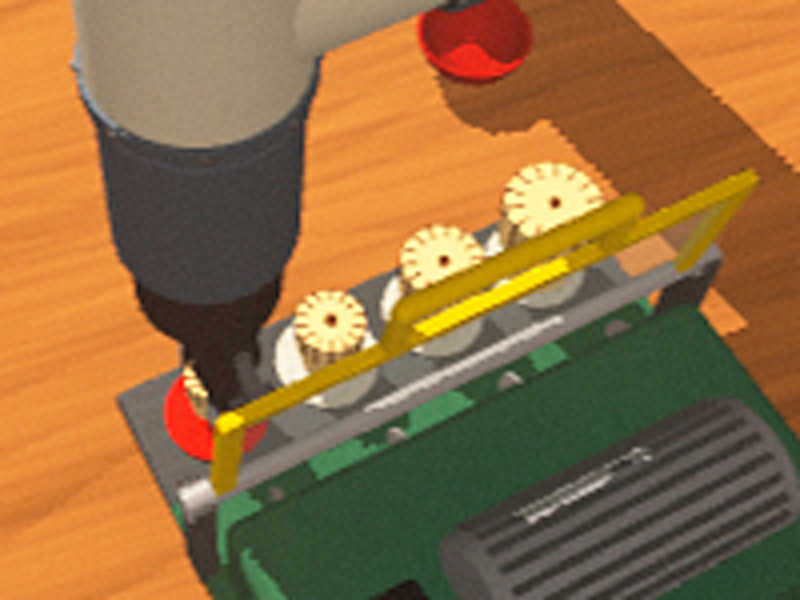

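View pics/top_qz.png

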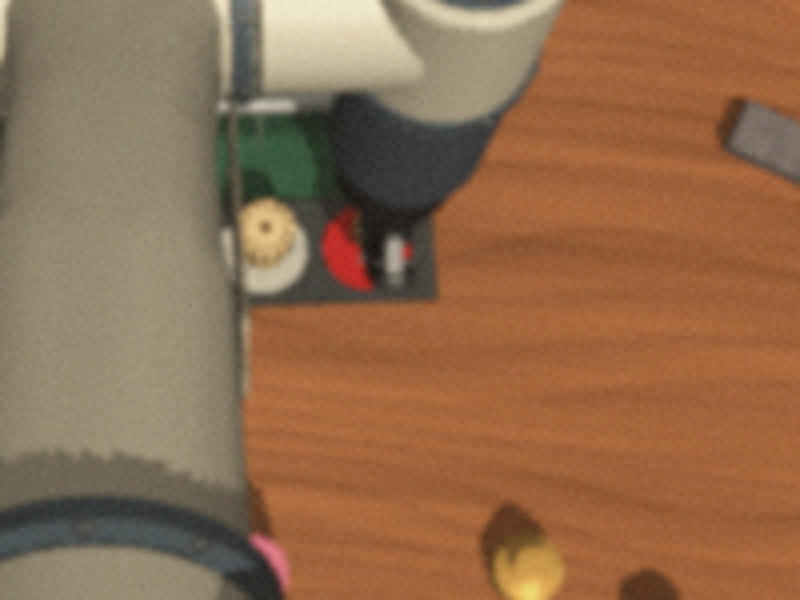

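play_rows(
  series=[0,0,-0.2,0,0,0,-0.13,0,0,0,-0.08,0,0,0,0,0,0,0,0,0],
)

```text
clock: 31.9
tcp_pos: [0.6138, -0.0677, -0.0002]
tool_rot: [-180.0, -0.0, -82.0]
wrist_force: [-3.6, 0.7, 8.4]
grip_width: 0.345
```

play_rows(
  series=[0,0,0,0,0,0,0,0,0,0,0,0,0,0,0.4,0,0,0,0.8,0,0,0,0.9,0,0,0,0.9,0],
  hand=0.6,
)

```text
clock: 32.6
tcp_pos: [0.6138, -0.0678, 0.0904]
tool_rot: [-180.0, -0.0, -82.1]
wrist_force: [0.4, 0.2, 0.8]
grip_width: 0.603
```

play_rows(
  series=[-0.5,-0.3,0.9,0,-0.9,-0.5,0.9,0,-0.9,-0.5,0.9,0,-0.9,-0.5,0.9,0,-0.9,-0.5,0.9,0,0,0,0.9,0,0,0,0.9,0,0,0,0,0],
)

```text
clock: 33.4
tcp_pos: [0.4921, -0.1376, 0.2828]
tool_rot: [-179.5, -0.2, -82.1]
wrist_force: [0.3, 0.1, 0.4]
grip_width: 0.599
```

```bash
python3 look.py r 250 170 220 80
```

```text
33.5 [ 0.49091728 -0.13659561  0.27851088] [-1.79885818e+02  4.20451261e-03 -8.20854474e+01] [-0.13001172  0.68742753 -0.38648376] 0.6000846640883015
```

View pics/scene_rz.png

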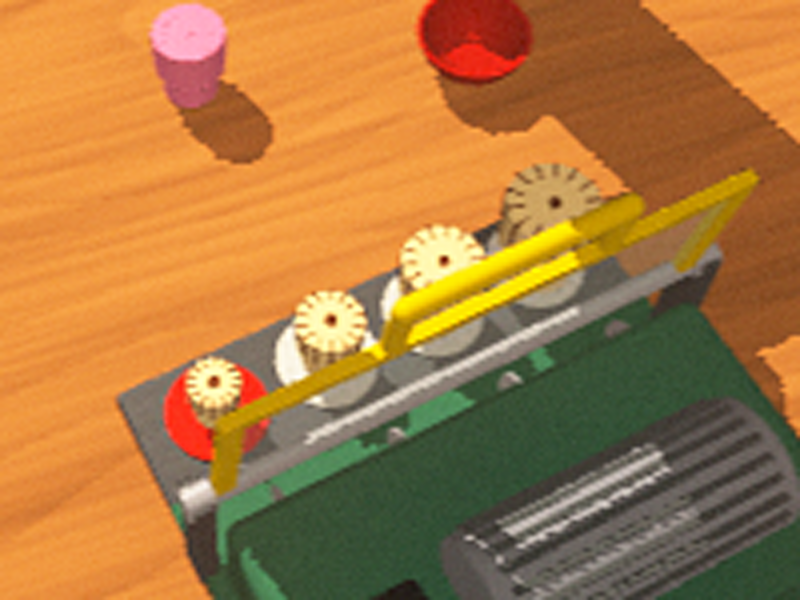

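View pics/top_rz.png

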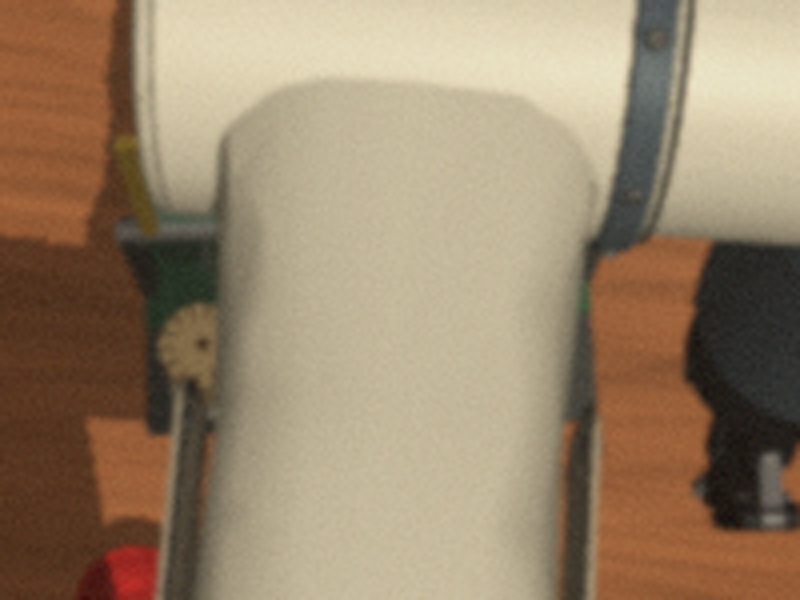

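```bash
python3 - <<'E'
from h import *
print(zb("scene",(250,170),(213,382),.055))
E
```

```text
[ 0.61519441 -0.06919603  0.055     ]
```

hub_31 is on the red pad, about 2 mm off centre. Returning to regrasp the handle.

play_rows(
  series=[0,0,0.5,0,0.82,0.8,0,0,0.82,0.8,0,0,0.82,0.8,0,0,0.82,0.8,0,0,0.82,0.8,0,0,0.82,0.8,0,0,0.82,0.8,0,0],
  hand=0.35,
)

```text
clock: 34.3
tcp_pos: [0.6634, 0.0324, 0.2914]
tool_rot: [179.9, -0.0, -82.1]
wrist_force: [0.5, -0.0, 0.3]
grip_width: 0.353
```

play_rows(
  series=[0.82,0.77,0,0,0,0,0,0,0,0,0,0],
)

```text
clock: 34.6
tcp_pos: [0.6877, 0.0551, 0.2901]
tool_rot: [179.8, -0.0, -82.0]
wrist_force: [-0.3, -0.4, -0.1]
grip_width: 0.349
```

```bash
python3 look.py s 250 150 220 80
```

```text
34.7 [0.68720947 0.0538336  0.29263173] [ 1.79978775e+02 -2.75855218e-02 -8.21037039e+01] [-0.32338409 -1.56114144 -0.52925743] 0.3516993754866153
```

View pics/scene_sz.png

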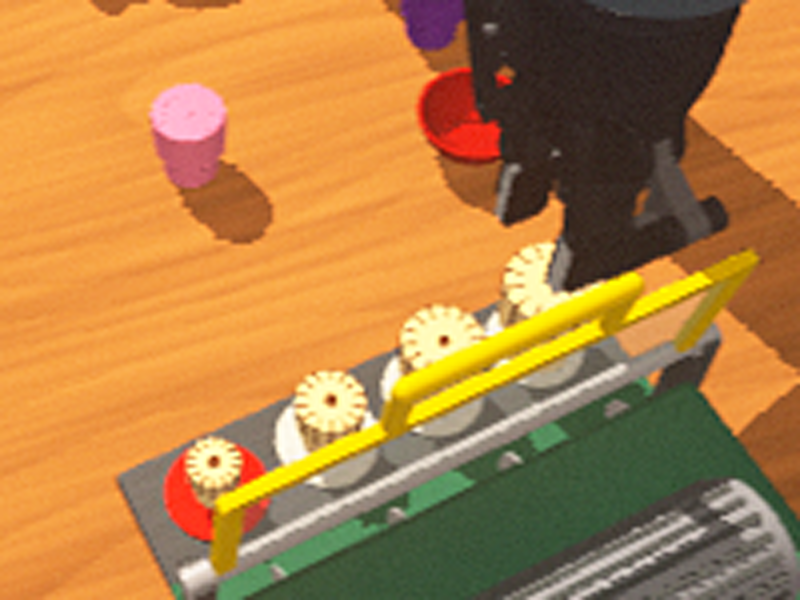

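play_rows(
  series=[0.04,0,-0.5,0,0,0,-0.8,0,0,0,-0.8,0,0,0,-0.6,0,0,0,-0.29,0,0,0,0,0,0,0,0,0],
)

```text
clock: 35.4
tcp_pos: [0.6891, 0.0539, 0.2045]
tool_rot: [-179.9, -0.0, -82.1]
wrist_force: [0.0, -0.5, -0.3]
grip_width: 0.347
```

play_rows(
  series=[0,0,0,0,0,0,0,0,0,0,0,0,0,0,0,0,0,0,0,0],
  hand=0,
  force=25,
)

```text
clock: 35.9
tcp_pos: [0.6893, 0.0543, 0.2045]
tool_rot: [-179.9, -0.0, -82.1]
wrist_force: [-1.3, 0.5, 5.3]
grip_width: 0.131
```

```bash
python3 - <<'E'
import numpy as np
th=np.linspace(1.68,.0,25);r=.15
s=-r*np.cos(th)*.99;t=-r*np.cos(th)*.139;z=r*np.sin(th)
D=np.stack([np.diff(s),np.diff(t),np.diff(z)],1)/.03
cum=np.zeros(3);tot=np.cumsum(D,0)
for i in range(24):
    d=np.round(tot[i]-cum,2);cum+=d;print(*d,0,sep=", ",end=", "if i%8<7 else"\n")
E
```

```text
-0.35, -0.05, 0.03, 0, -0.34, -0.05, -0.0, 0, -0.35, -0.05, -0.03, 0, -0.34, -0.04, -0.04, 0, -0.34, -0.05, -0.07, 0, -0.33, -0.05, -0.1, 0, -0.33, -0.04, -0.12, 0, -0.32, -0.05, -0.14, 0
-0.3, -0.04, -0.16, 0, -0.3, -0.04, -0.19, 0, -0.28, -0.04, -0.2, 0, -0.26, -0.04, -0.23, 0, -0.25, -0.03, -0.24, 0, -0.24, -0.04, -0.26, 0, -0.21, -0.03, -0.27, 0, -0.19, -0.02, -0.29, 0
-0.18, -0.03, -0.31, 0, -0.15, -0.02, -0.31, 0, -0.13, -0.02, -0.33, 0, -0.11, -0.01, -0.33, 0, -0.08, -0.02, -0.34, 0, -0.06, -0.0, -0.34, 0, -0.04, -0.01, -0.35, 0, -0.01, -0.0, -0.35, 0
```

The handle is gripped (0.131). Swinging the guard down.

play_rows(
  series=[-0.35,-0.05,0.03,0,-0.34,-0.05,0,0,-0.35,-0.05,-0.03,0,-0.34,-0.04,-0.04,0,-0.34,-0.05,-0.07,0,-0.33,-0.05,-0.1,0,-0.33,-0.04,-0.12,0,-0.32,-0.05,-0.14,0],
)

```text
clock: 36.7
tcp_pos: [0.6093, 0.043, 0.19]
tool_rot: [-179.7, -0.0, -82.1]
wrist_force: [2.7, -0.4, 2.2]
grip_width: 0.129
```

play_rows(
  series=[-0.3,-0.04,-0.16,0,-0.3,-0.04,-0.19,0,-0.28,-0.04,-0.2,0,-0.26,-0.04,-0.23,0,-0.25,-0.03,-0.24,0,-0.24,-0.04,-0.26,0,-0.21,-0.03,-0.27,0,-0.19,-0.02,-0.29,0],
)

```text
clock: 37.5
tcp_pos: [0.5482, 0.0344, 0.1344]
tool_rot: [-179.8, -0.0, -82.1]
wrist_force: [2.5, -1.6, 2.9]
grip_width: 0.123
```

play_rows(
  series=[-0.18,-0.03,-0.31,0,-0.15,-0.02,-0.31,0,-0.13,-0.02,-0.33,0,-0.11,-0.01,-0.33,0,-0.08,-0.02,-0.34,0,-0.06,0,-0.34,0,-0.04,-0.01,-0.2,0],
)

```text
clock: 38.2
tcp_pos: [0.5247, 0.0312, 0.0678]
tool_rot: [-180.0, -0.0, -82.1]
wrist_force: [5.0, -2.9, 1.3]
grip_width: 0.128
```

```bash
python3 look.py t 250 150 220 110
```

```text
38.3 [0.52456258 0.03124455 0.06732182] [ 1.79986809e+02 -1.46568050e-02 -8.20846101e+01] [ 6.99962717 -2.46505135 -3.48556892] 0.1301646685919184
```

View pics/scene_tz.png

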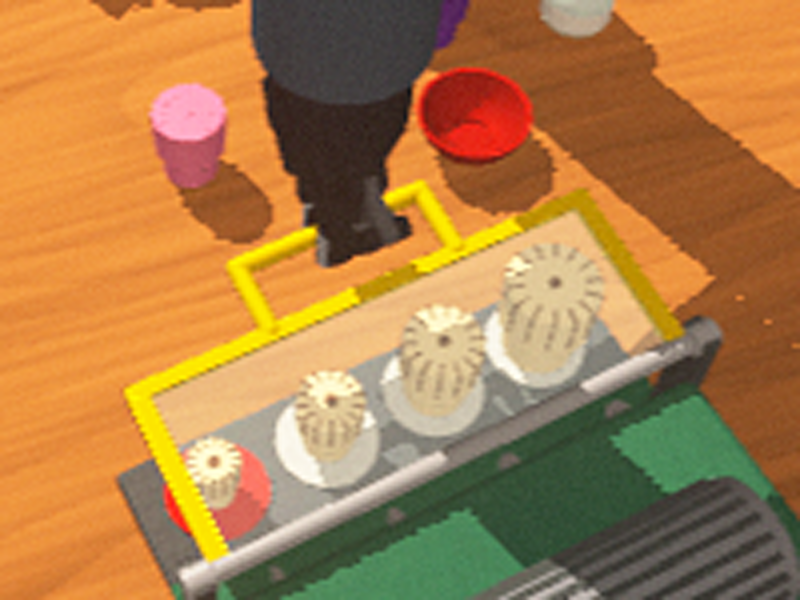

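play_rows(
  series=[0,0,-0.15,0,0,0,-0.15,0,0,0,-0.1,0,0,0,0,0],
)

```text
clock: 38.7
tcp_pos: [0.5237, 0.0312, 0.0557]
tool_rot: [179.9, -0.0, -82.1]
wrist_force: [3.4, -3.2, -3.1]
grip_width: 0.129
```

play_rows(
  series=[0,0,-0.1,0,0,0,-0.05,0,0,0,0,0],
)

```text
clock: 39.0
tcp_pos: [0.5237, 0.0311, 0.0517]
tool_rot: [179.9, -0.0, -82.1]
wrist_force: [0.4, -3.4, -0.6]
grip_width: 0.125
```

play_rows(
  series=[0,0,-0.1,0,0,0,0,0],
)

```text
clock: 39.2
tcp_pos: [0.5237, 0.0311, 0.0499]
tool_rot: [179.9, -0.0, -82.1]
wrist_force: [-4.5, -2.1, 9.0]
grip_width: 0.131
```

play_rows(
  series=[0,0,-0.1,0,0,0,0,0],
)

```text
clock: 39.4
tcp_pos: [0.5238, 0.0311, 0.0496]
tool_rot: [-180.0, -0.0, -82.0]
wrist_force: [-13.1, -0.5, 27.2]
grip_width: 0.127
```

```bash
python3 look.py u 250 150 220 110
```

```text
39.5 [0.52385477 0.03106138 0.04958634] [-1.79966945e+02 -4.17279529e-02 -8.20257710e+01] [-12.39685918  -1.03556054  27.09691494] 0.12891997204365377
```

View pics/scene_uz.png

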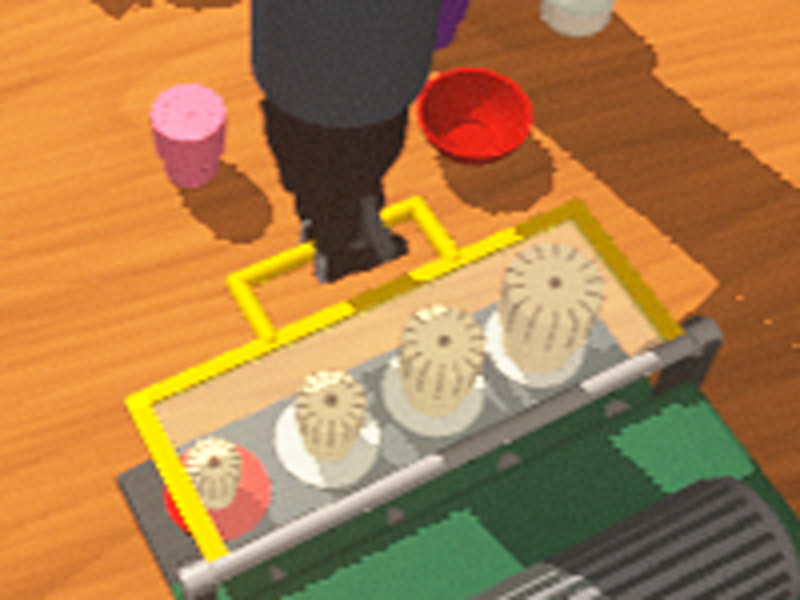

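View pics/top_uz.png

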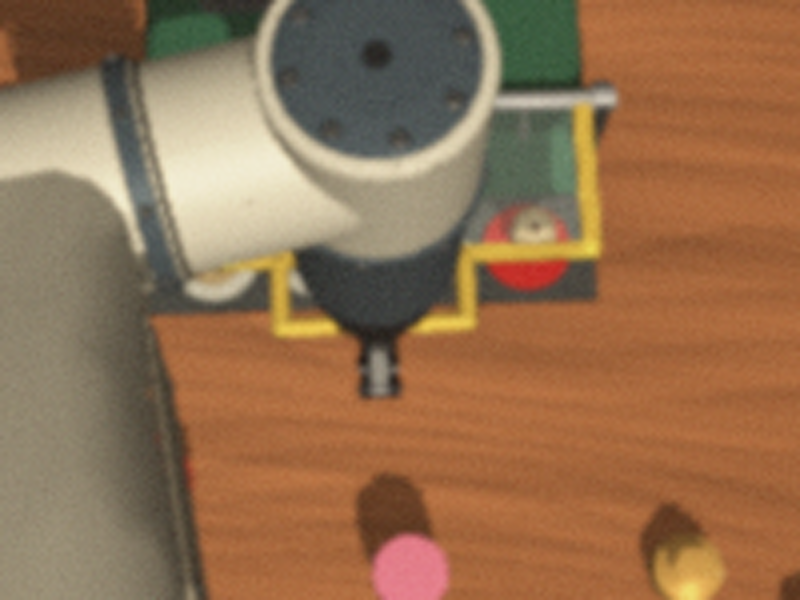

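The guard has reached its stop: the force rose to 27 N and z stalled at 0.0496. Relaxing, releasing and retreating.

play_rows(
  series=[0,0,0.08,0,0,0,0,0],
)

```text
clock: 39.7
tcp_pos: [0.5238, 0.0311, 0.0498]
tool_rot: [180.0, -0.0, -82.1]
wrist_force: [-6.2, -2.7, 13.0]
grip_width: 0.129
```

play_rows(
  series=[0,0,0,0,0,0,0,0,0,0,0,0,0,0,0,0],
  hand=0.35,
)

```text
clock: 40.1
tcp_pos: [0.5243, 0.0316, 0.0483]
tool_rot: [180.0, 0.0, -82.1]
wrist_force: [-0.2, 0.2, 0.7]
grip_width: 0.351
```

play_rows(
  series=[0,0,0.3,0,0,0,0.5,0,0,0,0.8,0,0,0,0.9,0,0,0,0.9,0,0,0,0.9,0,-0.5,0,0.5,0,0,0,0,0],
)

```text
clock: 40.9
tcp_pos: [0.5101, 0.0315, 0.1962]
tool_rot: [-179.7, 0.0, -82.1]
wrist_force: [0.0, -0.5, -0.3]
grip_width: 0.351
```

play_rows(
  series=[-0.5,-0.9,0,0,-0.5,-0.9,0,0,-0.5,-0.9,0,0,-0.5,-0.9,0,0,-0.4,-0.9,0,0,-0.4,-0.9,0,0,-0.4,-0.9,0,0,-0.4,-0.9,0,0],
)

```text
clock: 41.7
tcp_pos: [0.4007, -0.1856, 0.1923]
tool_rot: [180.0, 0.0, -82.1]
wrist_force: [0.7, 0.1, -0.2]
grip_width: 0.347
```

play_rows(
  series=[-0.4,-0.9,0,0,-0.4,-0.9,0,0,-0.4,-0.9,0,0,0,0,0,0,0,0,0,0],
)

```text
clock: 42.2
tcp_pos: [0.365, -0.2659, 0.1922]
tool_rot: [180.0, 0.0, -82.2]
wrist_force: [0.5, -0.5, -0.1]
grip_width: 0.353
```

```bash
python3 look.py v 250 150 220 110
```

```text
42.3 [ 0.36556613 -0.26522447  0.19240784] [ 1.79983552e+02  2.63999606e-02 -8.20618203e+01] [-0.5412021  -0.02969341  0.57317564] 0.35257030056902555
```

View pics/scene_vz.png

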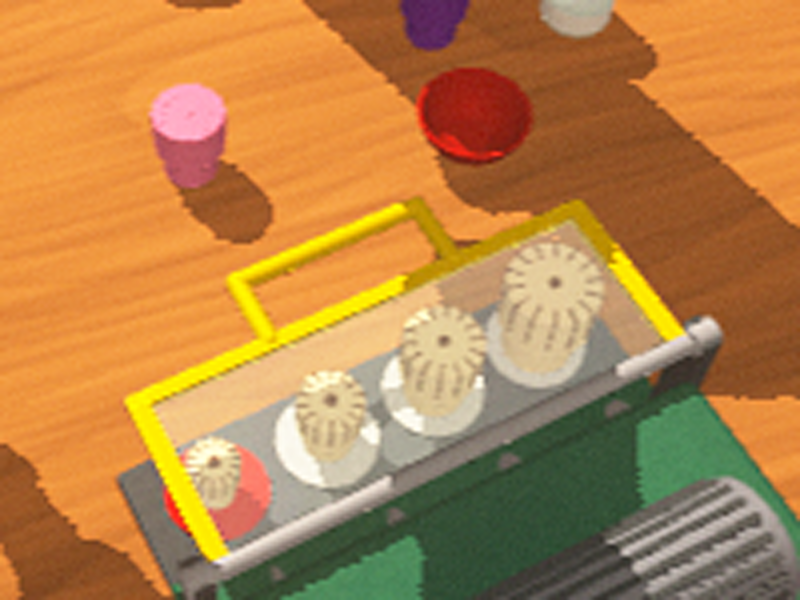

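View pics/top_vz.png

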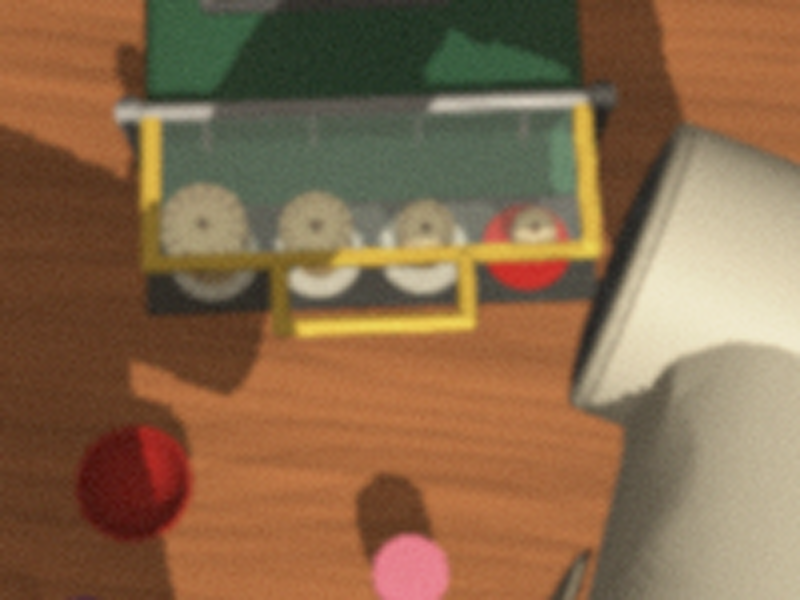

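```bash
python3 - <<'E'
from h import *
T=(220,110);S=(250,150)
print(tri(z2(T,(282,329)),z2(S,(413,205))),tri(z2(T,(471,323)),z2(S,(238,281))))
for n,z,a,b in [("58",.085,(203,224),(554,283)),("49",.075,(316,226),(443,341)),("40",.065,(426,228),(330,400)),("31",.055,(534,224),(214,463))]:
    print(n,zb("top",T,a,z),zb("scene",S,b,z))
E
```

```text
[0.51418986 0.0909073  0.0983475 ] [ 0.53149833 -0.02738076  0.09926819]
58 [0.58339346 0.15361139 0.085     ] [0.58422896 0.15190108 0.085     ]
49 [0.59326448 0.07981996 0.075     ] [0.59442157 0.07809611 0.075     ]
40 [0.6030607  0.00644384 0.065     ] [0.6044733  0.00487992 0.065     ]
31 [ 0.61713819 -0.06677626  0.055     ] [ 0.61596194 -0.06885077  0.055     ]
```

The handle is at z≈0.099, so the guard is down. All hubs are within about 3 mm of their pad centres and the arm is clear. Handing in.

```bash
python3 -c "
from cell import robot
print(robot.close_job())"
```

```text
the job is handed in; nothing more can be done
None
```

I lifted the guard by its handle and stood the four hubs on their pads: hub_31 on red, then hub_40, hub_49 and hub_58. I then lowered the guard to its stop, let go, moved the arm clear and handed the job in at about 42 s. No verdict was reported.

**Last checks (both cameras):**
- **Hubs:** all four stand upright on their own pads. hub_31 measured about 2–3 mm off centre, the other three within about 2 mm, against the 12 mm limit.
- **Guard:** the handle triangulated at z ≈ 0.099 m, against 0.100 m for fully down. The push had also stalled against the stop at about 27 N.

**What disagreed:**
- **Finger length:** in the images the finger tips sit about 20–40 mm further back than the reported TCP, depending on the opening. My first grip on the handle therefore closed on nothing. I lowered all later grasps to allow for this.
- **Camera agreement:** the two cameras differed by about 1–3 mm on most positions.

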